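Stand and press home the last two feet of an upturned cabinet base

ROBOT

A 7-joint arm with a two-finger parallel gripper is mounted at the origin on the work surface. World frame = base frame: x ahead of the robot, y to its left, z up, the work surface at z = 0. Lengths are in m, angles in rad, forces in N, time in s.
With the tool pointing down it reaches from about 0.4 to 0.85 m from the base axis. Payload 6.9 kg.
Tool frame: the origin (TCP) lies between the finger pads; the fingertips stand 14 mm ahead of it and the grasp point (between the pads) lies 5 mm behind it; z points along the fingers, y is the direction in which the jaws open and shut (so a half turn about z gives the same grasp; the last joint's range is limited). The gripper opens to 85 mm and grips with 20 to 120 N. Pads are 22 mm wide; open, the fingers measure 114 mm over their backs; the gripper's body (76 mm by 85 mm) begins 54 mm behind the grasp point. The pads swing forward as they close: fully open they stand 13 mm farther back than shut.
Start: joints at [-1.198, 0.507, -0.238, 1.5, 0.126, 1.149, -0.155], TCP at [0.165, 0.603, 0.245] pointing down, gripper open.
Joint ranges: [-3.08, 3.08], [-0.24, 2.05], [-1.43, 1.35], [0, 2.5], [-1.52, 4.66], [0.17, 1.96], [-2.89, 2.89]. Speed limits (rad/s): [2.39, 2.39, 3.14, 3.14, 3.14, 3.14, 3.14].

INTERFACE

Orientations are given as a rotation vector (axis times angle).
In Python, from plant import manip gives the robot as it stands.
- The arm moves only by the shell command python3 -m crank 'ROWS'. ROWS is JSON, one flat list of numbers, 7 for each row, row after row: the shift along the world's x, y, z in mm, then the turn, a rotation vector about the world's x, y, z in rad, then the finger opening in mm, from 0 to 85.4. A call has 1 to 8 rows; each row is the pose to reach, as a shift and turn from the pose commanded when the call began; what a row does not reach only later rows make up. A row lasts 1/10 s, in which the tool goes at most 50 mm and 8.59 degrees, less where a joint would pass 70% of its speed; a pose out of reach is approached as far as the arm can. A call with a gripper value outside its range is refused whole. The fingers move at their own pace and stop on an object; the grip force is fixed at half the most. Time passes only in rows, so rows that repeat a pose let the fingers close. It gives the time, the measured TCP pose, the force and the opening at its end, in the units of the state.
- manip.get_state(): the state, without advancing time (a new reading comes with each control period).
- manip.grab_frame(name): name is "scene" or "top" or "wrist"; returns the picture (480x640x3 uint8, blue, green, red); there is no depth.
- manip.camera_info(name): a dict with "vfov" (degrees; the focal length in pixels is half the picture's height over the tangent of half this angle, whatever the lens; pixels are square), "cx", "cy" (the principal point, pixels), "R" (3x3) and "t" (3): a world point X has camera coordinates R X + t; the wrist camera has in their place "T_tool_cam" (4x4, takes a point from camera to tool coordinates, whose origin is the TCP and whose axes are the flange's). Camera axes: x right, y down, z forward; pixel columns grow to the right and rows downward; lengths in m; the calibration is good to about 2 mm. The wrist camera is an equidistant fisheye: a pixel r from the principal point sees the ray r / f radians off the axis. A picture is of the moment at which its call begins: read the wrist's pose just before it. camera_info takes no time and is no camera call.
- manip.hand_in(): hands the job in, once; it reports no verdict.
Trained networks look in the newest picture that a camera, given by its name, has taken for a name from the list of things; names that differ only in an ending like _2 or _b are one class to them, and where a whole thing is asked for, a point or a joint stands for the part that bears it (a point fixed in the world has none). Each returns a list of dicts, best first, with "conf" (0 to 1); they miss things now and then, are a little off and sometimes report something else, mostly with a low value. They report only what shows in the picture. A call takes as long as a camera call. They do not tell look-alikes from the thing itself.
- manip.find_in(camera, query): "at" ([x, y, z] in m, in the coordinates of the camera as it stood for that picture, good to about 4 mm: the middle of the surface that is visible of it).
- manip.mark_of(camera, query): "at" ([x, y, z] in m, in the coordinates of the camera as it stood for that picture, good to about 4 mm: a listed point, or the origin of a listed thing).
The state is a dict: "clock": time; "qpos": joint angles; "qd": joint speeds; "joint_torque": joint torques, N m; "ee_pos": TCP position; "tool_rot": TCP orientation; "ft_force": force on the tool from outside, world axes, zero at the start; "wrist_torque": the same for the moment, N m; "opening": finger opening in m.
Only numpy, scipy, OpenCV 4.12 (cv2) and the standard library are available. Lean on these libraries where they do the work, as an engineer would, in place of code of your own. Each camera call takes 0.05 s, during which the arm holds its last target.

TASK

Push the white board offcut clear of both foot sockets, leaving it lying flat on top of the upturned cabinet base. Then take the loose foot from its sloping rest and stand it upright, tenon down, in the socket that was covered, and press both this foot and the one already standing in the other socket straight down until their flanges are fully home on the wood. Do not knock over the standing foot, and leave the other things on the bench where they are.

Things in the scene. Friction and masses are not known exactly. Their poses are not given: they have to be found in the camera images.
- base_unit: upturned cabinet base: wooden slab 200 (own x) x 280 (own y) x 60 mm (z), fixed on the bench; origin under its centre. Two foot sockets in its top at x -50, y +100 and -100 mm; at x +65, y +/-100 mm two feet already fitted (fixed, 40 mm flange, 30 mm shaft, tops 108 mm above the slab). A light wood strip marks its -x face.
- socket_left (a point): centre of the mouth of the socket at the unit's +y side, level with the slab's top; axes as the unit's. The socket is a black plastic cup in the slab: outside 30 mm, bore 22 mm, 20 mm deep to its floor, no chamfer, rim level with the slab's top at the start.
- socket_right (a point): the same for the socket at the unit's -y side, with the same kind of cup
- cup_left (a joint): how far the left socket's cup has sunk (m): 0 at the start, rim level with the slab; it fits tightly, holds still below about 10 N, and pushed harder slides straight down (up to 0.014) and stays. A foot standing on the cup's floor has its flange's underside 12 mm above the slab; home, the flange meets the slab and the cup has sunk 0.012.
- cup_right (a joint): the same for the right socket's cup
- foot_loose: beech furniture foot, 140 mm long, 0.1 kg: tenon 20 mm dia x 32 mm (no chamfer), flange 40 mm dia x 8 mm, plain shaft 30 mm dia x 100 mm, flat felted top. Origin: centre of the tenon's free end; own z runs from there to the top. At the start it leans in the rest, tenon down, 35 degrees from vertical; the upper 50 mm of shaft is free all round.
- foot_loose_shoulder (a point): on this foot's axis at the underside of its flange, 32 mm from the tenon's end
- foot_standing: beech furniture foot, 140 mm long, 0.1 kg: tenon 20 mm dia x 32 mm (no chamfer), flange 40 mm dia x 8 mm, plain shaft 30 mm dia x 100 mm, flat felted top. Origin: centre of the tenon's free end; own z runs from there to the top. At the start it stands loose and upright in either one of the sockets, not pressed home.
- foot_standing_shoulder (a point): on this foot's axis at the underside of its flange, 32 mm from the tenon's end
- offcut: loose flat white-faced board offcut 90 (x) x 110 (y) x 18 mm (z), about 0.12 kg, lying flat on the unit over the socket that is still empty, hiding it; too wide to grasp. Origin under its centre. It overhangs the unit's end a little.
- rest: fixed wooden rest, plate 130 x 75 mm, with a V cradle 40 mm wide, up to 105 mm high; origin under it. The tenon's end starts 35 mm along the rest's +x and 35 mm up; its top leans to the rest's -x. The cradle carries the shaft 60 to 88 mm from the tenon's end: lift straight up, as along the foot's axis the flange would catch under it.
- glue_bottle: white glue bottle with red label and cap, 56 mm across, 170 mm tall, standing at the far side of the bench; origin under its base. Leave alone.
- screwdriver: screwdriver lying near the robot at the left. Leave alone.
- hammer: hammer lying at the right. Leave alone.
- tape_roll: yellow disc-shaped tape, 70 mm across, 24 mm high, lying flat at the left. Leave alone.
Not all that is in view belongs to the job. What is meant by the offcut is not green, and is the larger of those in its own colour. What is shaped like the foot_loose but blue is not meant.

How it is judged:
On the way, in this order (a step that is already met when the one before it is completed fails the run):
1. the offcut is clear of both sockets (its centre more than 62 mm from each), flat on the unit (horizontal distance between offcut and socket_left above 0.062 m and horizontal distance between offcut and socket_right above 0.062 m and z of offcut in the frame of base_unit between 0.056 and 0.066 m and angle between offcut's own z axis and vertical below 0.06 rad), for 0.2 s.
2. the loose foot stands upright with its tenon in the socket ((horizontal distance between foot_loose and socket_left below 0.004 m or horizontal distance between foot_loose and socket_right below 0.004 m) and z of foot_loose in the frame of base_unit below 0.045 m and angle between foot_loose's own z axis and vertical below 0.12 rad), for 0.2 s.
At the end, for the whole second after the job is handed in: Both feet are upright (within 0.06 rad) and at rest in the two sockets, axis within 4 mm of the socket's, the underside of the flange within 3 mm of the slab's top; the offcut lies flat on the unit with its centre more than 62 mm from both sockets (all of step 1 and (horizontal distance between foot_loose_shoulder and socket_left below 0.004 m or horizontal distance between foot_loose_shoulder and socket_right below 0.004 m) and z of each of foot_loose_shoulder, foot_standing_shoulder in the frame of base_unit below 0.063 m and angle between each of foot_loose, foot_standing's own z axis and vertical below 0.06 rad and linear speed of each of foot_loose, foot_standing below 0.02 m/s and (horizontal distance between foot_standing_shoulder and socket_left below 0.004 m or horizontal distance between foot_standing_shoulder and socket_right below 0.004 m)); the robot touches nothing.
It fails at once if the standing foot is knocked over (tilted by more than 0.4 rad) (angle between foot_standing's own z axis and vertical above 0.4 rad).
It fails at once if another thing on the bench (glue bottle, screwdriver, hammer, tape) is moved by more than 30 mm (distance of any of glue_bottle, screwdriver, hammer, tape_roll from where it was at the start of the episode above 0.03 m).
It also fails if it takes over 64 s, if anything falls off the work surface, if the arm or the gripper's body presses on something with over 40 N, if the wrist force passes 120 N, or if a joint passes its speed limit or range.

## Working session

There is one attempt and no reset: what is moved stays moved. The work goes in short steps, Python scripts to look and compute and a shell command to move; the robot and the scene stay as the last step left them, time stands still between calls to the robot, and variables do not carry over. Pictures are saved under pics/ and viewed, and the job is handed in when it is done.

```bash
ls; mkdir -p pics
cat > h.py <<'E'
import numpy as np,cv2
from plant import manip
from scipy.spatial.transform import Rotation as Ro
def cam2w(name,p,st=None):
    i=manip.camera_info(name)
    if 'R' in i:
        return np.array(i['R']).T@(np.array(p)-np.array(i['t']))
    T=np.array(i['T_tool_cam']); q=T[:3,:3]@np.array(p)+T[:3,3]
    st=st or manip.get_state()
    return Ro.from_rotvec(st['tool_rot']).as_matrix()@q+np.array(st['ee_pos'])
def proj(name,X):
    i=manip.camera_info(name); c=np.array(i['R'])@np.array(X)+np.array(i['t'])
    f=240/np.tan(np.radians(i['vfov']/2)); return c[0]/c[2]*f+i['cx'],c[1]/c[2]*f+i['cy']
def ray(name,u,v,z):
    i=manip.camera_info(name); f=240/np.tan(np.radians(i['vfov']/2))
    R=np.array(i['R']);t=np.array(i['t'])
    o=-R.T@t; d=R.T@np.array([(u-i['cx'])/f,(v-i['cy'])/f,1]); return o+d*(z-o[2])/d[2]
E
python3 - <<'E'
from h import *
np.set_printoptions(precision=4,suppress=True)
s=manip.get_state();print(s)
for c in ['scene','top','wrist']:
    cv2.imwrite(f'pics/{c}0.png',manip.grab_frame(c)); print(c,manip.camera_info(c))
for c in ['top','scene']:
  for q in ['base_unit','socket_left','socket_right','foot_loose','foot_standing','offcut','rest']:
    for d in manip.mark_of(c,q)[:4]: 
        w=cam2w(c,d['at']);print(c,q,round(d['conf'],2),w,np.round(proj(c,w)))
E
```

```text
pics
{'clock': 0.0, 'qpos': array([-1.1975,  0.5083, -0.2375,  1.5012,  0.1257,  1.1489, -0.1548]), 'qd': array([ 0.0012,  0.0005, -0.0008, -0.0009, -0.0002,  0.    , -0.0008]), 'joint_torque': array([  0.0006, -62.0587,  -2.187 , -24.9654,   0.0125,   0.012 ,
        -0.    ]), 'ee_pos': array([0.1653, 0.6022, 0.2444]), 'tool_rot': array([-0.4193, -3.1133,  0.0028]), 'ft_force': array([ 0.2808,  0.1149, -0.3563]), 'wrist_torque': array([-0.012 , -0.0222, -0.0039]), 'opening': 0.08558743433019049}
scene {'vfov': 48.76415727151787, 'cx': 323.53706915018694, 'cy': 238.1997731565524, 'R': array([[ 0.7408,  0.6716,  0.0137],
       [ 0.4701, -0.5038, -0.7247],
       [-0.4798,  0.5433, -0.6889]]), 't': array([-0.4104, -0.1953,  1.6593])}
top {'vfov': 47.63809299099288, 'cx': 327.9610488130032, 'cy': 229.16321323201515, 'R': array([[-0.0284, -0.9996,  0.0054],
       [-0.999 ,  0.0282, -0.0353],
       [ 0.0352, -0.0064, -0.9994]]), 't': array([-0.0152,  0.5234,  1.3471])}
wrist {'vfov': 65.70646984690485, 'cx': 318.5810288518269, 'cy': 239.81661107539406, 'T_tool_cam': array([[ 0.0002, -
[... 707 characters left out ...]
25. 221.]
scene base_unit 0.91 [ 0.5384 -0.1471  0.0046] [279. 290.]
scene socket_left 0.73 [ 0.4688 -0.0541  0.0601] [285. 242.]
scene socket_right 0.68 [ 0.4935 -0.2531  0.0627] [232. 289.]
scene foot_loose 0.73 [0.517  0.4387 0.0237] [410. 176.]
scene foot_loose 0.58 [0.5758 0.2301 0.0342] [385. 215.]
scene foot_loose 0.46 [ 0.4949 -0.2588  0.0575] [231. 292.]
scene foot_standing 0.83 [ 0.4695 -0.0573  0.039 ] [285. 248.]
scene offcut 0.93 [ 0.3221 -0.3197 -0.0001] [170. 285.]
scene offcut 0.8 [ 0.6204 -0.4297  0.002 ] [211. 385.]
scene offcut 0.56 [ 0.4948 -0.2571  0.059 ] [232. 291.]
scene rest 0.86 [0.5403 0.2321 0.0047] [374. 217.]
scene rest 0.27 [ 0.2701  0.2805 -0.0014] [317. 173.]
```

View pics/scene0.png

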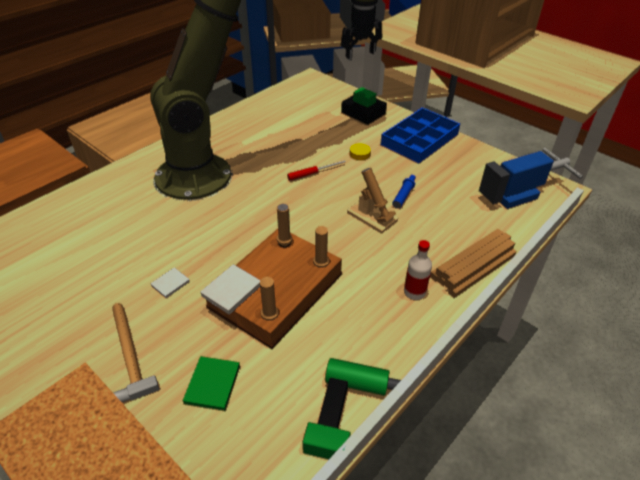

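View pics/top0.png

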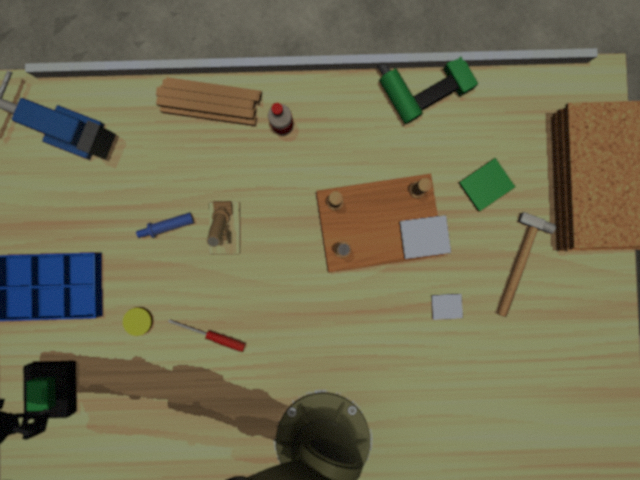

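In the pictures:
- **Offcut candidates:** white on the unit at top (425,237), small white on the bench at (447,306), green at (487,184). The one on the unit fits: it is the larger white one and covers a socket.
- **Foot candidates:** beech in the rest at (220,222), blue on the bench at (165,226). The beech one is meant.

I'll confirm both in an enlarged crop.

Run:
```python
import cv2,numpy as np
t=cv2.imread('pics/top0.png')
a=cv2.resize(t[160:330,300:510],None,fx=3.5,fy=3.5,interpolation=cv2.INTER_CUBIC)
cv2.imwrite('pics/crA.png',a)
b=cv2.resize(t[180:270,130:250],None,fx=5,fy=5,interpolation=cv2.INTER_CUBIC)
s=cv2.imread('pics/scene0.png')[150:240,330:430]
s=cv2.resize(s,None,fx=5,fy=5,interpolation=cv2.INTER_CUBIC)
cv2.imwrite('pics/crB.png',b);cv2.imwrite('pics/crC.png',s)
```

```text
(no output)
```

View pics/crA.png

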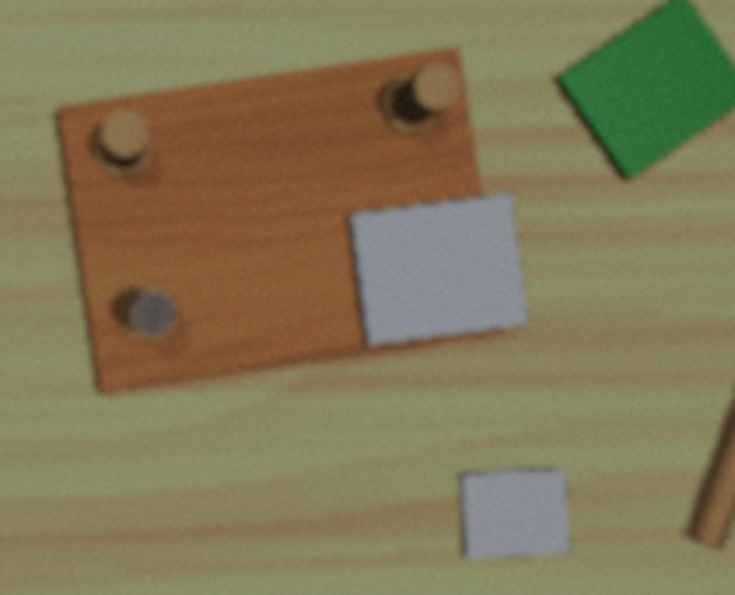

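View pics/crB.png

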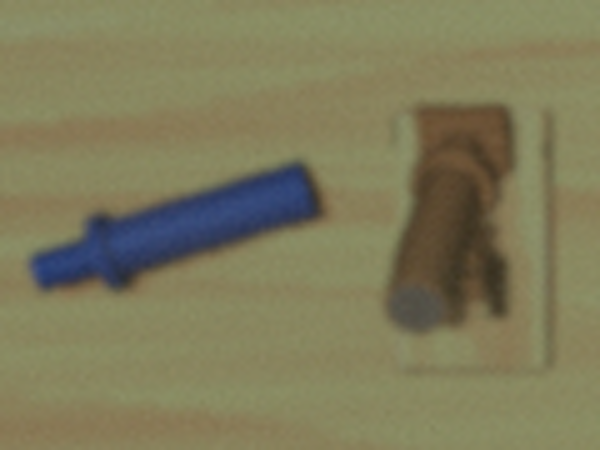

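View pics/crC.png

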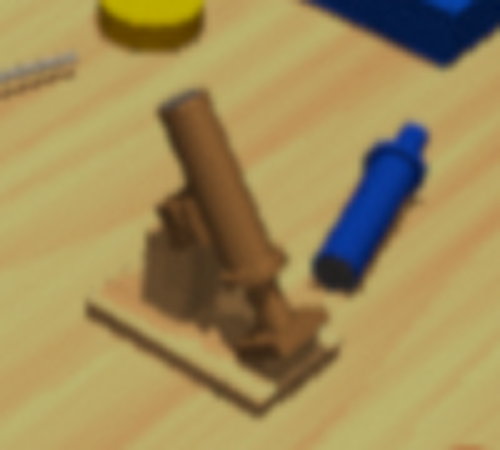

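The crops confirm it. The white board overhangs the unit's right end at (425,237), the beech foot with a grey top leans in the rest at (213,241), and the standing foot is in the left socket.

Run:
```python
from h import *
np.set_printoptions(precision=4,suppress=True)
A=lambda u,v,z:ray('top',300+u/3.5,160+v/3.5,z)
TL,TR,BL=A(57,108,.06),A(459,48,.06),A(100,391,.06)
print('slab',TL,TR,BL,np.linalg.norm(TL-TR),np.linalg.norm(TL-BL))
yv=TL-TR; yaw=np.arctan2(-yv[0],yv[1]); print('yaw',yaw, 'from other',np.arctan2((TL-BL)[1],(TL-BL)[0]))
oc=[A(u,v,.078) for u,v in [(350,212),(512,195),(527,326),(368,346)]]
print('oc',np.mean(oc,0),[np.linalg.norm(oc[i]-oc[(i+1)%4]) for i in range(4)]); e=oc[0]-oc[3]; print('yaw oc',np.arctan2(e[1],e[0]), np.arctan2(-(oc[0]-oc[1])[0],(oc[0]-oc[1])[1]))
c=(TR+BL)/2;
def P(x,y,yw,c=c): return c[:2]+np.array([x*np.cos(yw)-y*np.sin(yw),x*np.sin(yw)+y*np.cos(yw)])
print('centre',c,'L',P(-.05,.1,yaw),'R',P(-.05,-.1,yaw))
for u,v in [(435,87),(124,135)]: print('fixed top',A(u,v,.168))
print('stand top',A(152,312,.18))
print('pred fixed',P(.065,-.1,yaw),P(.065,.1,yaw))
B=lambda u,v,z:ray('top',130+u/5,180+v/5,z)
print('foot top',B(415,307,.035+.14*np.cos(.611)))
pl=[B(400,112,.01),B(550,110,.01),B(548,370,.01),B(405,370,.01)];print('plate',pl)
for n in ['glue_bottle','screwdriver','hammer','tape_roll']:
    for d in manip.mark_of('top',n)[:1]: print(n,d['conf'],cam2w('top',d['at']))
```

```text
slab [ 0.614  -0.0042  0.06  ] [ 0.6477 -0.2823  0.06  ] [ 0.419  -0.0282  0.06  ] 0.280176997553357 0.1964782384389072
yaw 0.12080348614783634 from other 0.122666213837462
oc [ 0.4951 -0.26    0.078 ] [np.float64(0.11059218707858275), np.float64(0.08925228986322453), np.float64(0.10855325736320105), np.float64(0.09143526029253025)]
yaw oc 0.1004672248240113 0.076422818881974
centre [ 0.5333 -0.1552  0.06  ] L [ 0.4717 -0.062 ] R [ 0.4958 -0.2605]
fixed top [ 0.6091 -0.2447  0.168 ]
fixed top [ 0.5842 -0.0473  0.168 ]
stand top [ 0.4722 -0.0613  0.18  ]
pred fixed [ 0.6099 -0.2467] [ 0.5858 -0.0481]
foot top [0.4977 0.2282 0.1497]
plate [array([0.5978, 0.2624, 0.01  ]), array([0.5967, 0.1876, 0.01  ]), array([0.4671, 0.1915, 0.01  ]), array([0.4691, 0.2625, 0.01  ])]
glue_bottle 0.79 [ 0.796   0.0801 -0.0014]
hammer 0.87 [ 0.4167 -0.5031 -0.0018]
tape_roll 0.95 [ 0.309   0.4485 -0.0011]
```

```bash
python3 -m crank '[36,-31,0,0,0,-0.14,85, 71,-62,0,0,0,-0.28,85, 107,-94,0,0,0,-0.42,85, 142,-125,0,0,0,-0.56,70, 178,-156,0,0,0,-0.7,60, 214,-187,0,0,0,-0.84,50, 249,-219,0,0,0,-0.98,45, 285,-250,0,0,0,-1.12,45]'
python3 -m crank '[10,-45,0,0,0,-0.06,45, 20,-90,0,0,0,-0.06,45, 30,-135,0,0,0,-0.06,45, 40,-180,0,0,0,-0.06,45, 50,-225,0,0,0,-0.06,45, 60,-270,0,0,0,-0.06,45, 65,-315,0,0,0,-0.06,45, 70,-360,0,0,0,-0.06,45]'
```

```text
clock: 1.85
ee_pos: [0.4516, 0.3513, 0.2456]
tool_rot: [-2.016, -2.409, -0.001]
ft_force: [0.4, 0.2, 0.4]
opening: 0.045
clock: 2.65
ee_pos: [0.5205, -0.009, 0.2455]
tool_rot: [2.08, 2.354, 0.001]
ft_force: [1.1, -0.1, -0.3]
opening: 0.0447
```

```bash
python3 -m crank '[-2,-45,0,0,0,0,45, -4,-90,0,0,0,0,45, -6,-135,0,0,0,0,45, -8,-180,0,0,0,0,45, -10,-225,0,0,0,0,45, -12,-270,0,0,0,0,45, -13,-315,0,0,0,0,45, -13,-345,0,0,0,0,45]'
python3 -m crank '[0,0,-45,0,0,0,45, 0,0,-90,0,0,0,45, 0,0,-130,0,0,0,45, 0,0,-160,0,0,0,45, 0,0,-165,0,0,0,45, 0,0,-165,0,0,0,45]'
python3 - <<'E'
from h import *
s=manip.get_state();print(s['qpos'],s['ee_pos'])
a=manip.grab_frame('scene');b=manip.grab_frame('top')
a=cv2.resize(a[200:350,150:350],None,fx=3,fy=3,interpolation=cv2.INTER_CUBIC);cv2.imwrite('pics/s1.png',a)
b=cv2.resize(b[150:320,300:510],None,fx=3,fy=3,interpolation=cv2.INTER_CUBIC);cv2.imwrite('pics/t1.png',b)
E
```

```text
clock: 3.45
ee_pos: [0.5062, -0.3561, 0.2454]
tool_rot: [2.084, 2.35, -0.002]
ft_force: [0.8, -0.1, 1.0]
opening: 0.0447
clock: 4.05
ee_pos: [0.5073, -0.3522, 0.08]
tool_rot: [-2.08, -2.353, 0.0]
ft_force: [0.1, -0.1, 0.2]
opening: 0.0447
[ 0.43222947  0.67084241  0.22263991  1.72195441 -0.1978936   0.77220093
  0.8735589 ] [ 0.50726549 -0.35220039  0.07996466]
```

View pics/s1.png

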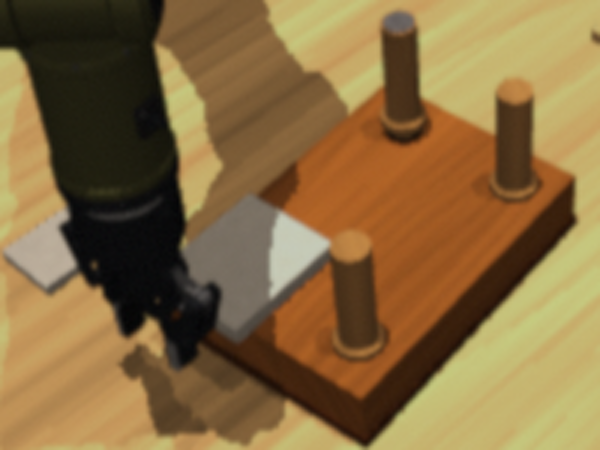

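View pics/t1.png

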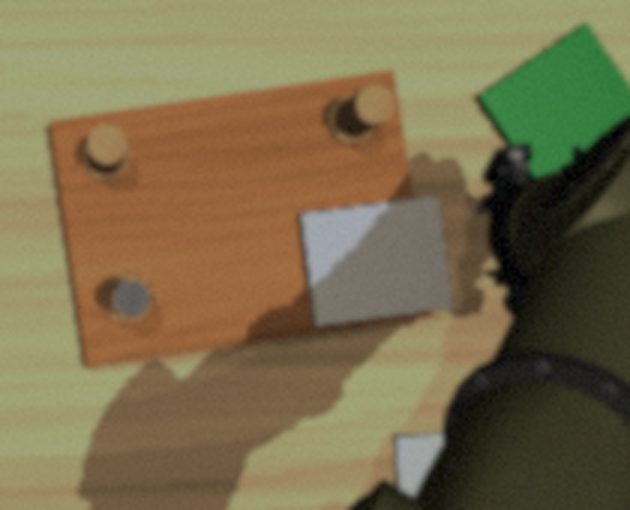

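The tool sits beside the free end of the white board (right edge about x=440 in the top crop), with the fingertips at about (180,365) in the scene crop. Next I check the tip height against this picture.

Run:
```python
from h import *
for z in [.05,.06,.065,.07]:
    print(z,[np.round((np.array(proj('scene',[.507+d,-.352+d*.12-.0,z]))-[150,200])*3) for d in (-.03,.03)])
```

```text
0.05 [array([131., 342.]), array([189., 380.])]
0.06 [array([129., 333.]), array([187., 371.])]
0.065 [array([128., 329.]), array([186., 367.])]
0.07 [array([127., 325.]), array([186., 363.])]
```

```bash
python3 -m crank '[-2,15,-1,0,0,0,45, -3,27,-1,0,0,0,45, -5,39,-1,0,0,0,45, -6,51,-1,0,0,0,45, -7.5,62,-1,0,0,0,45, -9,74,-1,0,0,0,45, -10,85,-1,0,0,0,45, -10,85,-1,0,0,0,45]'
python3 - <<'E'
from h import *
a=manip.grab_frame('scene');b=manip.grab_frame('top')
a=cv2.resize(a[200:350,150:350],None,fx=3,fy=3,interpolation=cv2.INTER_CUBIC)
b=cv2.resize(b[150:320,300:510],None,fx=3,fy=3,interpolation=cv2.INTER_CUBIC);cv2.imwrite('pics/t2.png',np.vstack([a[:,:600],b[:,:600]])[:600] if 0 else b);cv2.imwrite('pics/s2.png',a)
E
```

```text
clock: 4.95
ee_pos: [0.4973, -0.2647, 0.0791]
tool_rot: [-2.077, -2.355, -0.001]
ft_force: [0.4, -0.0, -0.4]
opening: 0.0452
```

View pics/s2.png

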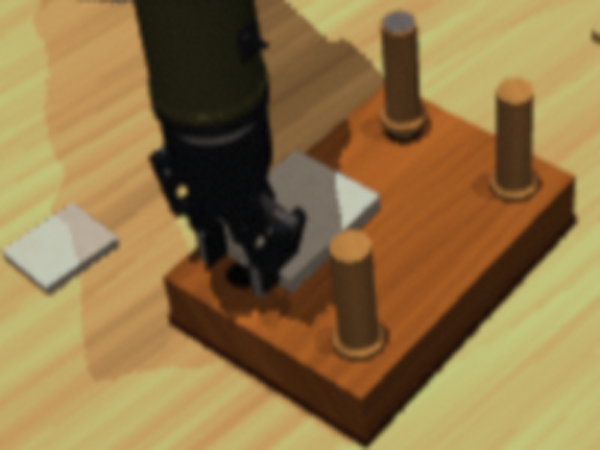

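View pics/t2.png

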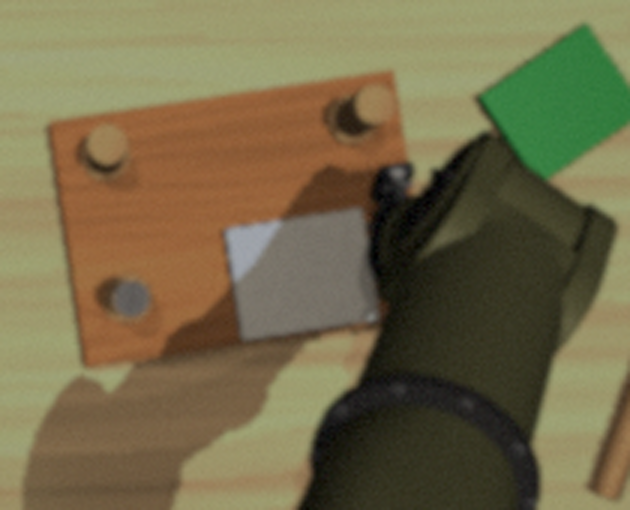

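The board slid straight and flat: its left edge went from 302 to 225 px in the top crop, about 57 mm. The freed dark socket shows at (240,272) in the scene crop. About 40 mm more to push.

```bash
python3 -m crank '[-1,12,0,0,0,0,45, -3,24,0,0,0,0,45, -5,38,0,0,0,0,45, -5,38,0,0,0,0,45, -3,20,5,0,0,0,45, 0,5,45,0,0,0,60, 0,5,95,0,0,0,85, 0,5,145,0,0,0,85]'
python3 -m crank '[-10,0,30,0,0,0,85, -40,0,30,0,0,0,85, -60,0,30,0,0,0,85, -60,0,30,0,0,0,85, -60,0,30,0,0,0,85]'
python3 - <<'E'
from h import *
np.set_printoptions(precision=4,suppress=True)
s=manip.get_state();print(s['ee_pos'],s['qpos'])
b=manip.grab_frame('top');w=manip.grab_frame('wrist');cv2.imwrite('pics/w3.png',w)
b=cv2.resize(b[150:320,300:510],None,fx=3,fy=3,interpolation=cv2.INTER_CUBIC);cv2.imwrite('pics/t3.png',b)
for q in ['socket_left','socket_right','offcut','foot_standing','foot_standing_shoulder','base_unit']:
    for d in manip.mark_of('wrist',q)[:2]: print(q,d['conf'],cam2w('wrist',d['at'],s))
E
```

```text
clock: 5.85
ee_pos: [0.4967, -0.2643, 0.2261]
tool_rot: [-2.083, -2.351, 0.002]
ft_force: [1.8, -0.3, 0.0]
opening: 0.0845
clock: 6.35
ee_pos: [0.4374, -0.2633, 0.2549]
tool_rot: [2.082, 2.351, 0.0]
ft_force: [0.7, 0.1, -0.1]
opening: 0.0849
[ 0.4374 -0.2633  0.2549] [ 0.2693  0.3296  0.3099  1.7869 -0.1147  1.0414  0.743 ]
socket_right 0.62 [ 0.491  -0.2616  0.0618]
offcut 0.85 [ 0.4745 -0.1597  0.0622]
offcut 0.57 [ 0.3173 -0.3201  0.0028]
foot_standing 0.77 [ 0.4673 -0.0596  0.0435]
```

View pics/w3.png

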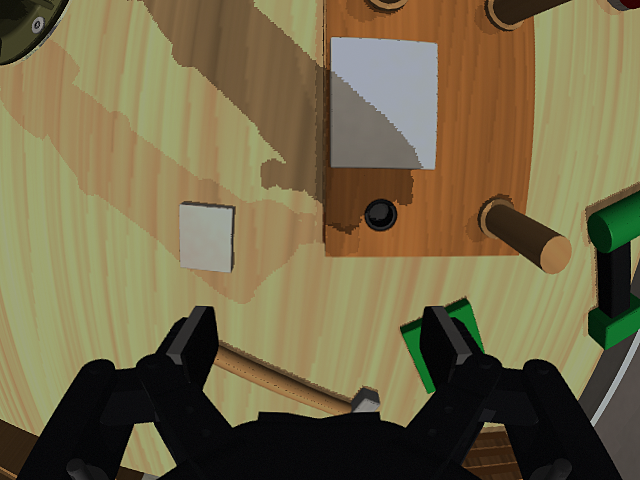

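View pics/t3.png

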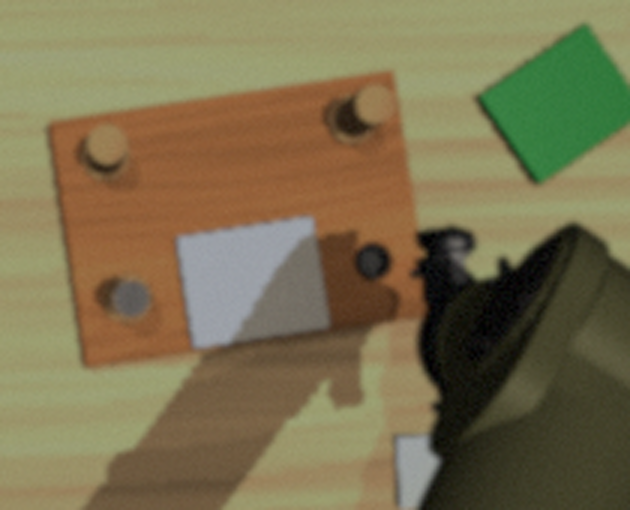

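The offcut is flat on the slab about 100 mm from both sockets. The freed socket shows as a black ring at wrist pixel (381,214). Now to the foot: turn the tool and look from above the rest.

```bash
python3 - <<'E'
from h import *
np.set_printoptions(precision=4,suppress=True)
b=manip.grab_frame('top')
oc=[ray('top',300+u/3,150+v/3,.078) for u,v in [(176,236),(313,216),(329,327),(192,349)]]
print(np.mean(oc,0)); print('sockR',ray('top',300+372/3,150+260/3,.06))
E
python3 -m crank '[0,45,10,0,0,0.145,85, 0,90,20,0,0,0.29,85, 0,135,30,0,0,0.435,85, 0,180,40,0,0,0.58,85, 0,225,50,0,0,0.725,85, 0,270,60,0,0,0.87,85, 0,315,60,0,0,1.015,85, 0,360,60,0,0,1.16,85]'
python3 -m crank '[0,45,0,0,0,0.145,85, 10,90,0,0,0,0.29,85, 10,130,0,0,0,0.29,85, 10,130,0,0,0,0.29,85, 10,130,0,0,0,0.29,85]'
python3 - <<'E'
from h import *
np.set_printoptions(precision=4,suppress=True)
s=manip.get_state();print(s['ee_pos'],s['tool_rot'],s['qpos'])
w=manip.grab_frame('wrist');cv2.imwrite('pics/w4.png',w)
for q in ['foot_loose','foot_loose_shoulder','rest']:
  for d in manip.mark_of('wrist',q)[:2]: print(q,d['conf'],cam2w('wrist',d['at'],s))
  for d in manip.find_in('wrist',q)[:2]: print('find',q,d['conf'],cam2w('wrist',d['at'],s))
E
```

```text
[ 0.4815 -0.1616  0.078 ]
sockR [ 0.4964 -0.2598  0.06  ]
clock: 7.6
ee_pos: [0.4373, 0.0996, 0.3149]
tool_rot: [0.441, 3.109, 0.001]
ft_force: [1.5, 0.5, -0.3]
opening: 0.085
clock: 8.1
ee_pos: [0.4472, 0.2283, 0.3139]
tool_rot: [0.006, -3.141, 0.001]
ft_force: [0.9, -1.3, 0.5]
opening: 0.0851
[0.4472 0.2283 0.3139] [ 0.0064 -3.1408  0.0008] [-0.3659  0.2621 -0.2054  1.6956  0.057   1.1907  0.9892]
foot_loose 0.92 [0.5201 0.4436 0.0241]
foot_loose 0.64 [0.5734 0.2293 0.0384]
find foot_loose 0.87 [0.5018 0.2313 0.1493]
find foot_loose 0.58 [0.5352 0.3675 0.0295]
foot_loose_shoulder 0.97 [0.5595 0.2317 0.0612]
foot_loose_shoulder 0.58 [0.5294 0.4102 0.0189]
find foot_loose_shoulder 0.8 [0.5036 0.2304 0.148 ]
find foot_loose_shoulder 0.7 [0.5378 0.365  0.0276]
rest 0.97 [0.5389 0.2299 0.0019]
rest 0.16 [ 0.4785 -0.1633  0.0594]
find rest 0.61 [0.5006 0.227  0.01  ]
```

View pics/w4.png

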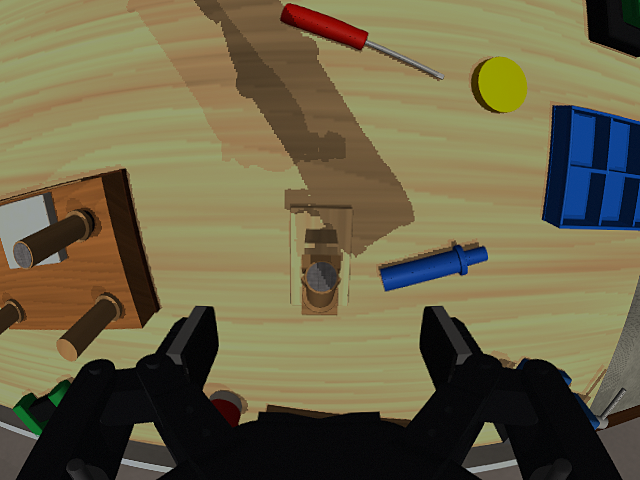

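```bash
cat >> h.py <<'E'
def wray(u,v,z,st):
    i=manip.camera_info('wrist'); f=240/np.tan(np.radians(i['vfov']/2))
    d=np.array([u-i['cx'],v-i['cy']]); r=np.hypot(*d); th=r/f
    dc=np.array([*(d/max(r,1e-9)*np.sin(th)),np.cos(th)])
    T=np.array(i['T_tool_cam']);R=Ro.from_rotvec(st['tool_rot']).as_matrix()
    o=R@T[:3,3]+np.array(st['ee_pos']); w=R@T[:3,:3]@dc
    return o+w*(z-o[2])/w[2]
E
python3 - <<'E'
from h import *
np.set_printoptions(precision=4,suppress=True)
w=cv2.imread('pics/w4.png');cv2.imwrite('pics/w4c.png',cv2.resize(w[190:330,270:380],None,fx=4,fy=4,interpolation=cv2.INTER_CUBIC))
s=manip.get_state()
print(wray(321,276,.1497,s))
print([wray(u,v,.01,s) for u,v in [(291,205),(352,206),(350,303),(291,303)]])
E
```

```text
[0.495  0.2279 0.1497]
[array([0.4637, 0.1928, 0.01  ]), array([0.4649, 0.2657, 0.01  ]), array([0.5946, 0.2671, 0.01  ]), array([0.5946, 0.1896, 0.01  ])]
```

View pics/w4c.png

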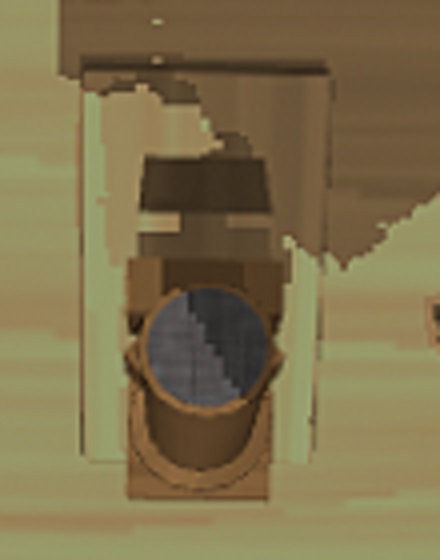

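The foot's top shows as the grey ellipse at wrist pixel (322,277), which puts it at about (0.497, 0.228, 0.150). It leans straight toward -x. I tilt the tool 35° and stop short of the foot along its axis.

```bash
python3 -m crank '[4,0,-20,0,-0.12,0,85, 8,0,-40,0,-0.24,0,85, 12,0,-60,0,-0.36,0,85, 16,0,-85,0,-0.48,0,85, 19,0,-105,0,-0.611,0,85, 19,0,-120,0,-0.611,0,85, 19,0,-120,0,-0.611,0,85]'
python3 - <<'E'
from h import *
np.set_printoptions(precision=4,suppress=True)
s=manip.get_state();print(s['ee_pos'],Ro.from_rotvec(s['tool_rot']).as_matrix(),s['qpos'])
w=manip.grab_frame('wrist');cv2.imwrite('pics/w5.png',w)
a=manip.grab_frame('scene');cv2.imwrite('pics/s5.png',cv2.resize(a[130:270,310:460],None,fx=4,fy=4,interpolation=cv2.INTER_CUBIC))
E
```

```text
clock: 9.15
ee_pos: [0.473, 0.2221, 0.2047]
tool_rot: [0.013, 2.541, -0.022]
ft_force: [1.3, 0.4, -0.5]
opening: 0.0851
[0.473  0.2221 0.2047] [[-0.8253  0.0141  0.5646]
 [ 0.0045  0.9998 -0.0184]
 [-0.5647 -0.0127 -0.8252]] [-0.8409  0.2506  0.1072  2.2912  1.2149  0.407  -0.28  ]
```

View pics/w5.png

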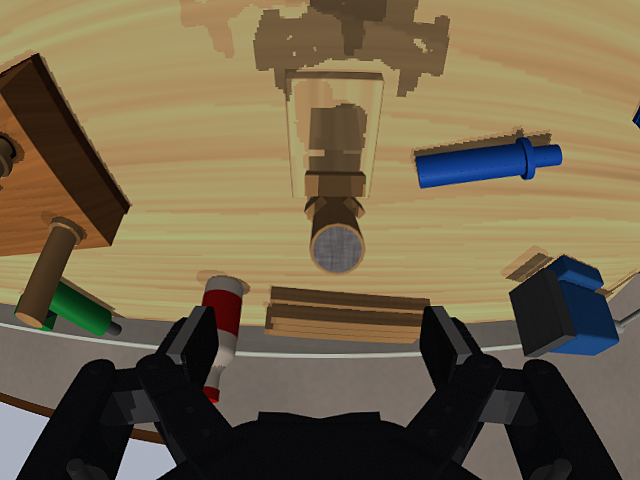

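View pics/s5.png

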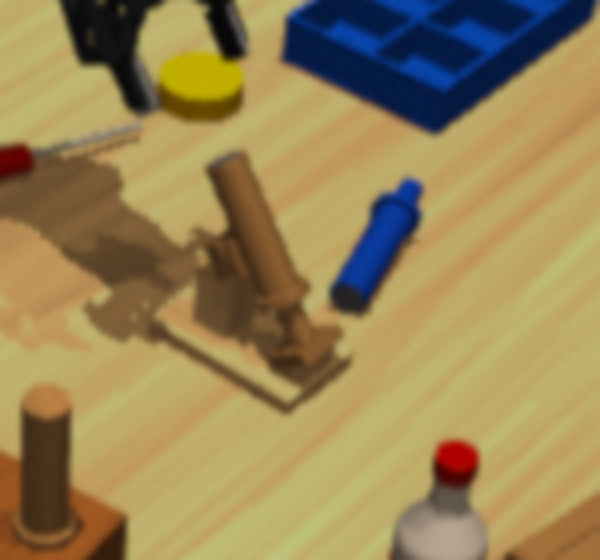

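```bash
python3 -m crank '[0,0,0,0,0,0,85, 0,0,0,0,0,0,85, 0,0,0,0,0,0,85]'
python3 - <<'E'
from h import *
np.set_printoptions(precision=4,suppress=True)
s=manip.get_state();print(s['ee_pos'],s['qd'],Ro.from_rotvec(s['tool_rot']).as_matrix(),s['qpos'])
w=manip.grab_frame('wrist');cv2.imwrite('pics/w6.png',w[150:330,250:430])
# ellipse fit on gray top
c=w[150:330,250:430]; hsv=cv2.cvtColor(c,cv2.COLOR_BGR2HSV)
m=((hsv[...,1]<60)&(hsv[...,2]>60)&(hsv[...,2]<200)).astype('uint8')
n,l,st,ce=cv2.connectedComponentsWithStats(m)
for k in range(1,n):
    if st[k,4]>300:
        u,v=ce[k]+[250,150]; print(st[k],u,v,wray(u,v,.1497,s))
E
```

```text
clock: 9.55
ee_pos: [0.4738, 0.2222, 0.2057]
tool_rot: [0.014, 2.542, -0.022]
ft_force: [-1.0, 0.2, 0.1]
opening: 0.085
[0.4738 0.2222 0.2057] [-0.0022  0.0023  0.002   0.008   0.0191 -0.0042 -0.0224] [[-0.8258  0.0151  0.5638]
 [ 0.0053  0.9998 -0.0191]
 [-0.5639 -0.0128 -0.8257]] [-0.8363  0.2495  0.103   2.2873  1.2031  0.4097 -0.2673]
[  63   75   48   46 1714] 336.6149358226371 247.85705950991832 [0.494  0.2299 0.1497]
```

View pics/w6.png

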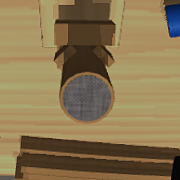

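```bash
python3 -m crank '[10,3,-10,0,0,0,85, 18,6,-20,0,0,0,85, 18,6,-20,0,0,0,85]'
python3 - <<'E'
from h import *
np.set_printoptions(precision=4,suppress=True)
s=manip.get_state();R=Ro.from_rotvec(s['tool_rot']);print(s['ee_pos'],s['qpos'])
D=Ro.from_matrix([[-.8192,0,.5736],[0,1,0],[-.5736,0,-.8192]]);print((D*R.inv()).as_rotvec(), np.array([.5119,.229,.1284])-s['ee_pos'])
E
```

```text
clock: 9.9
ee_pos: [0.4917, 0.2282, 0.1844]
tool_rot: [0.013, 2.544, -0.024]
ft_force: [-0.8, 0.0, 1.4]
opening: 0.0854
[0.4917 0.2282 0.1844] [-0.8377  0.3146  0.1364  2.2771  1.3193  0.3654 -0.3759]
[ 0.0143 -0.0129  0.0146] [ 0.0202  0.0008 -0.056 ]
```

```bash
python3 -m crank '[5,0,-15,0.014,-0.01,0.015,85, 10,0.5,-30,0.014,-0.013,0.015,85, 15,1,-44,0.014,-0.013,0.015,85, 20,1,-56,0.014,-0.013,0.015,85, 20,1,-56,0.014,-0.013,0.015,85]'
python3 - <<'E'
from h import *
np.set_printoptions(precision=4,suppress=True)
s=manip.get_state();R=Ro.from_rotvec(s['tool_rot']);print(s['ee_pos'],s['qpos'])
D=Ro.from_matrix([[-.8192,0,.5736],[0,1,0],[-.5736,0,-.8192]]);print((D*R.inv()).as_rotvec(), np.array([.5119,.229,.1284])-s['ee_pos'])
w=manip.grab_frame('wrist');cv2.imwrite('pics/w7.png',w)
a=manip.grab_frame('scene');cv2.imwrite('pics/s7.png',cv2.resize(a[130:270,310:460],None,fx=4,fy=4,interpolation=cv2.INTER_CUBIC))
E
```

```text
clock: 10.4
ee_pos: [0.5112, 0.2288, 0.1282]
tool_rot: [-0.001, 2.531, -0.001]
ft_force: [-0.3, -0.5, -0.5]
opening: 0.0853
[0.5112 0.2288 0.1282] [-0.7641  0.445   0.0989  2.3261  1.9081  0.3498 -0.9582]
[ 0.0009 -0.0002 -0.0004] [0.0007 0.0002 0.0002]
```

View pics/w7.png

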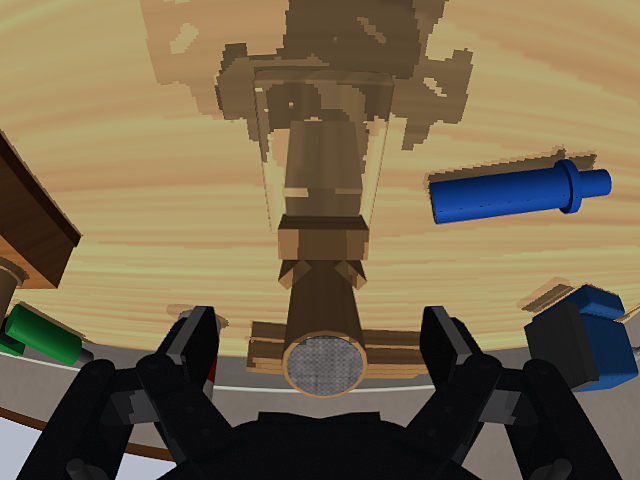

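View pics/s7.png

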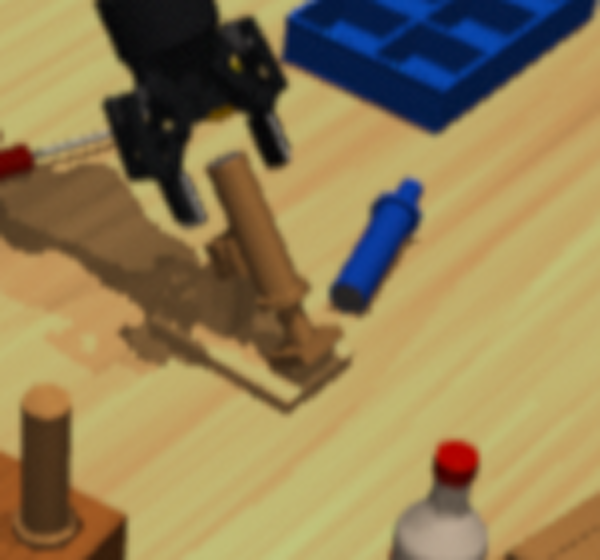

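The fingers straddle the shaft. The foot's top is centred between the pads, at wrist pixel (325,367). One check of its offset in the tool frame, then close.

Run:
```python
from h import *
np.set_printoptions(precision=4,suppress=True)
I={'tool_rot':[0,0,0],'ee_pos':[0,0,0]}
for z in (-.026,-.02,-.032):print(wray(325,367,z,I))
```

```text
[ 0.0004  0.0014 -0.026 ]
[-0.0042  0.0015 -0.02  ]
[ 0.005   0.0013 -0.032 ]
```

```bash
python3 -m crank '[0.5,1.3,0,0,0,0,60, 0.5,1.3,0,0,0,0,35, 0.5,1.3,0,0,0,0,20, 0.5,1.3,0,0,0,0,20, 0.5,1.3,0,0,0,0,20, 0.5,1.3,0,0,0,0,20, 0.5,1.3,0,0,0,0,20]'
```

```text
clock: 11.2
ee_pos: [0.5114, 0.2305, 0.1294]
tool_rot: [-0.001, 2.529, 0.001]
ft_force: [-4.1, -1.0, 6.9]
opening: 0.0281
```

```bash
python3 -m crank '[0,0,15,0,0,0,20, 0,0,35,0,0,0,20, 0,0,60,0,0,0,20, 0,0,90,0,0,0,20, 0,0,120,0,0,0,20, 0,0,120,0,0,0,20]'
python3 - <<'E'
from h import *
np.set_printoptions(precision=4,suppress=True)
s=manip.get_state();R=Ro.from_rotvec(s['tool_rot']);print(s['ee_pos'],s['qpos'])
D=Ro.from_matrix([[-.8192,0,.5736],[0,1,0],[-.5736,0,-.8192]]);print((D*R.inv()).as_rotvec())
w=manip.grab_frame('wrist');cv2.imwrite('pics/w8.png',w)
a=manip.grab_frame('scene');cv2.imwrite('pics/s8.png',cv2.resize(a[100:270,300:460],None,fx=3.5,fy=3.5,interpolation=cv2.INTER_CUBIC))
E
```

```text
clock: 11.8
ee_pos: [0.5117, 0.2314, 0.2519]
tool_rot: [-0.001, 2.528, 0.005]
ft_force: [0.6, -0.9, -0.7]
opening: 0.0284
[0.5117 0.2314 0.2519] [-0.8178  0.2154  0.1482  2.1622  0.9252  0.4258  0.0974]
[-0.0034  0.0025 -0.0017]
```

View pics/w8.png

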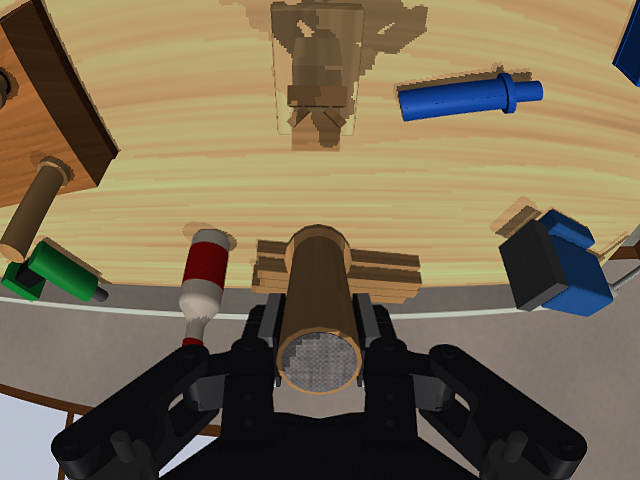

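View pics/s8.png

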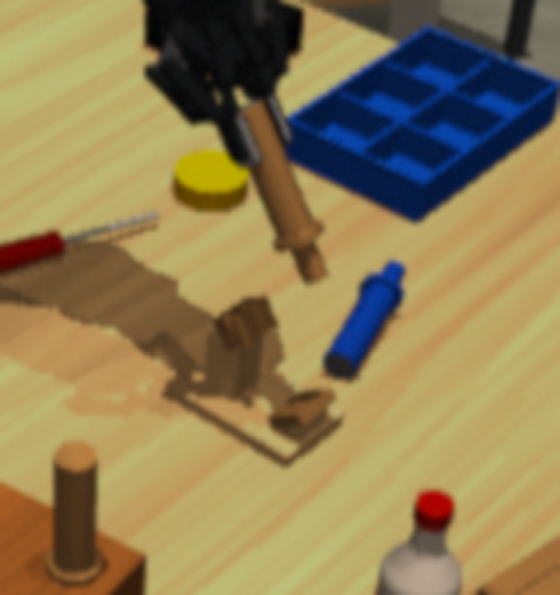

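The foot is held in line with the tool and clear of the rest. Its tenon points at about (313,265) in the scene crop. Next: bring it upright, raise it and carry it over.

```bash
python3 -m crank '[0,0,15,0,0.12,0,20, 0,0,30,0,0.24,0,20, 0,0,45,0,0.36,0,20, 0,0,60,0,0.48,0,20, 0,0,80,0,0.612,0,20, 0,-1,95,0,0.612,0,20, 0,-1,95,0,0.612,0,20]'
python3 -m crank '[0,-40,0,0,0,-0.14,20, 0,-80,0,0,0,-0.28,20, 0,-120,0,0,0,-0.42,20, 0,-160,0,0,0,-0.56,20, 0,-200,0,0,0,-0.7,20, 0,-240,0,0,0,-0.84,20, 0,-280,0,0,0,-0.98,20, 0,-320,0,0,0,-1.12,20]'
python3 -m crank '[0,-40,0,0,0,-0.14,20, -5,-80,0,0,0,-0.28,20, -10,-120,0,0,0,-0.33,20, -15,-160,0,0,0,-0.33,20, -15,-171,0,0,0,-0.33,20, -15,-171,0,0,0,-0.33,20]'
python3 - <<'E'
from h import *
np.set_printoptions(precision=4,suppress=True)
s=manip.get_state();R=Ro.from_rotvec(s['tool_rot']);print(s['ee_pos'],s['qpos']);print(R.as_matrix())
w=manip.grab_frame('wrist');cv2.imwrite('pics/w9.png',w)
a=manip.grab_frame('scene');cv2.imwrite('pics/s9.png',cv2.resize(a[180:340,150:350],None,fx=3.5,fy=3.5,interpolation=cv2.INTER_CUBIC))
for q in ['foot_loose','foot_loose_shoulder','socket_right']:
  for c in ['wrist','scene']:
    for d in manip.mark_of(c,q)[:2]: print(q,c,round(d['conf'],2),cam2w(c,d['at'],s))
E
```

```text
clock: 12.6
ee_pos: [0.5142, 0.228, 0.3432]
tool_rot: [-0.007, -3.141, 0.002]
ft_force: [0.6, 1.0, -2.0]
opening: 0.0282
clock: 13.4
ee_pos: [0.51, -0.0917, 0.3419]
tool_rot: [1.676, 2.657, -0.003]
ft_force: [1.1, 0.1, -1.0]
opening: 0.0282
clock: 14.0
ee_pos: [0.495, -0.2628, 0.3421]
tool_rot: [-2.087, -2.348, 0.003]
ft_force: [0.4, 0.3, -1.5]
opening: 0.0281
[ 0.495  -0.2628  0.3421] [ 0.1996  0.3562  0.3641  1.505  -0.1272  1.3051  0.6938]
[[-0.1173  0.9931 -0.0018]
 [ 0.9931  0.1173 -0.001 ]
 [-0.0007 -0.0019 -1.    ]]
foot_loose wrist 0.76 [ 0.4936 -0.2605  0.2303]
foot_loose scene 0.81 [ 0.4959 -0.2565  0.2265]
foot_loose scene 0.65 [0.5199 0.4407 0.0224]
foot_loose_shoulder wrist 0.7 [ 0.4927 -0.2633  0.259 ]
foot_loose_shoulder scene 0.86 [0.5286 0.4136 0.024 ]
foot_loose_shoulder scene 0.8 [ 0.4933 -0.261   0.2555]
socket_right wrist 0.83 [ 0.4932 -0.2561  0.0605]
socket_right wrist 0.23 [ 0.5349 -0.1544  0.0021]
socket_right scene 0.95 [ 0.4946 -0.2525  0.0594]
```

View pics/w9.png

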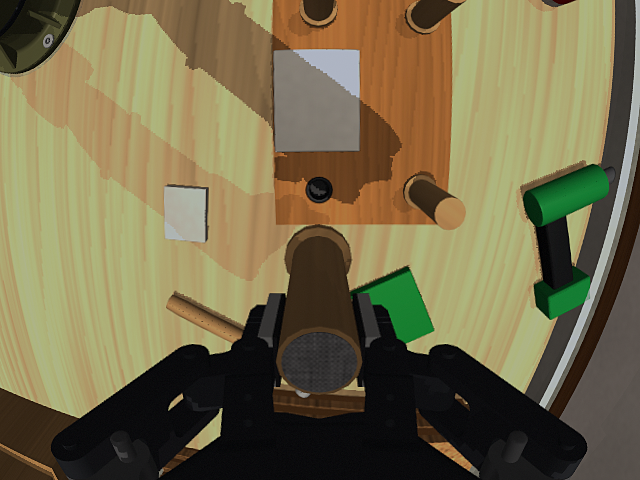

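View pics/s9.png

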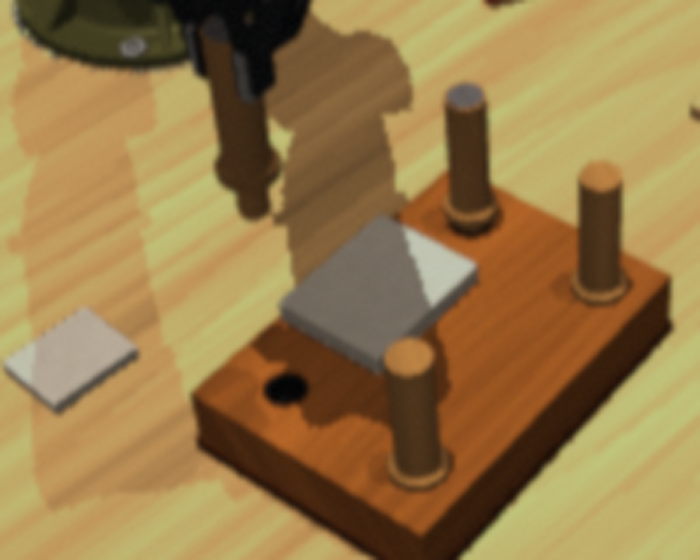

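The foot hangs upright. The socket is at wrist pixel (319,189) and the flange at about (318,250), in nearly the same column. I measure both with sub-pixel fits.

Run:
```python
import cv2,numpy as np
w=cv2.imread('pics/w9.png')
cv2.imwrite('pics/w9a.png',cv2.resize(w[165:215,290:350],None,fx=10,fy=10,interpolation=cv2.INTER_CUBIC))
cv2.imwrite('pics/w9b.png',cv2.resize(w[215:405,265:375],None,fx=3,fy=3,interpolation=cv2.INTER_CUBIC))
```

```text
(no output)
```

View pics/w9a.png

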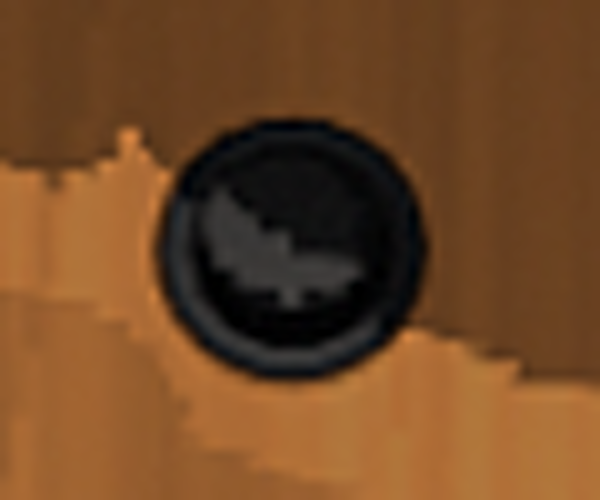

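View pics/w9b.png

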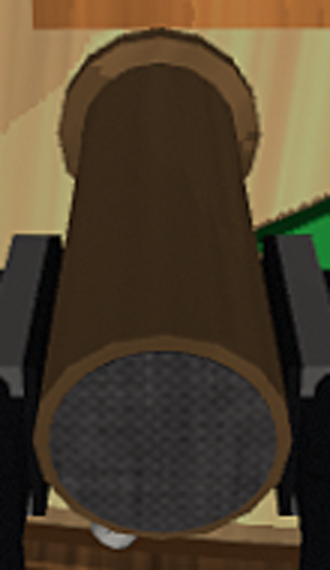

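Run:
```python
from h import *
from scipy.optimize import least_squares
np.set_printoptions(precision=4,suppress=True)
i=manip.camera_info('wrist'); f=240/np.tan(np.radians(i['vfov']/2)); T=np.array(i['T_tool_cam'])
def pj(P):
    c=(P-T[:3,3])@T[:3,:3]; r=np.hypot(c[:,0],c[:,1]); th=np.arctan2(r,c[:,2])
    return np.c_[c[:,0]/r*th*f+i['cx'],c[:,1]/r*th*f+i['cy']]
t=np.linspace(0,2*np.pi,721);C=np.c_[np.cos(t),np.sin(t),0*t]
def ex(p):
    x,y,z,a,b=p
    top=pj(np.array([x,y,z])+.015*C)
    fl=pj(np.vstack([np.array([x+a*h,y+b*h,z+h])+.02*C for h in(.1,.108)]))
    return np.array([top[:,0].min(),top[:,0].max(),top[:,1].min(),top[:,1].max(),fl[:,0].min(),fl[:,0].max(),fl[:,1].min()])
px=lambda u:265+(u+.5)/3-.5
py=lambda v:215+(v+.5)/3-.5
m=np.array([px(33),px(292),py(337),py(537),px(60),px(260),py(28)])
r=least_squares(lambda p:(ex(p)-m),[0,0,-.026,0,0],x_scale=[.01,.01,.01,.1,.1])
print(r.x,r.fun); x,y,z,a,b=r.x
tip=np.array([x+.14*a,y+.14*b,z+.14]);print('tip tool',tip)
s=manip.get_state();R=Ro.from_rotvec(s['tool_rot']).as_matrix()
print('tip w',R@tip+s['ee_pos'],'sock w',wray(318.8,189.4,.06,s))
print('axis world',R@np.array([a,b,1]))
```

```text
[-0.0012 -0.0013 -0.0229  0.0009 -0.0052] [ 0.4182 -0.4183 -0.3656  0.4102 -0.2832  0.283   0.0168]
tip tool [-0.0011 -0.002   0.1171]
tip w [ 0.4951 -0.2615  0.2268] sock w [ 0.4952 -0.2561  0.06  ]
axis world [-0.0041  0.0011 -1.    ]
```

```bash
python3 -m crank '[0,-8,-30,0,0,0,20, 0,-16,-70,0,0,0,20, 1,-22,-110,0,0,0,20, 1,-22,-140,0,0,0,20, 1,-22,-155,0,0,0,20, 1,-22,-155,0,0,0,20, 1,-22,-155,0,0,0,20]'
python3 - <<'E'
from h import *
np.set_printoptions(precision=4,suppress=True)
s=manip.get_state();print(s['ee_pos'],s['tool_rot'])
w=manip.grab_frame('wrist');cv2.imwrite('pics/w10.png',w)
print(manip.get_state()['ee_pos'])
cv2.imwrite('pics/w10b.png',cv2.resize(w[165:405,255:385],None,fx=3,fy=3,interpolation=cv2.INTER_CUBIC))
E
```

```text
clock: 15.1
ee_pos: [0.4978, -0.2833, 0.1894]
tool_rot: [2.082, 2.352, 0.002]
ft_force: [-0.3, -0.5, 0.5]
opening: 0.0278
[ 0.4978 -0.2833  0.1894] [2.0816 2.3522 0.0018]
[ 0.4981 -0.2836  0.19  ]
```

View pics/w10.png

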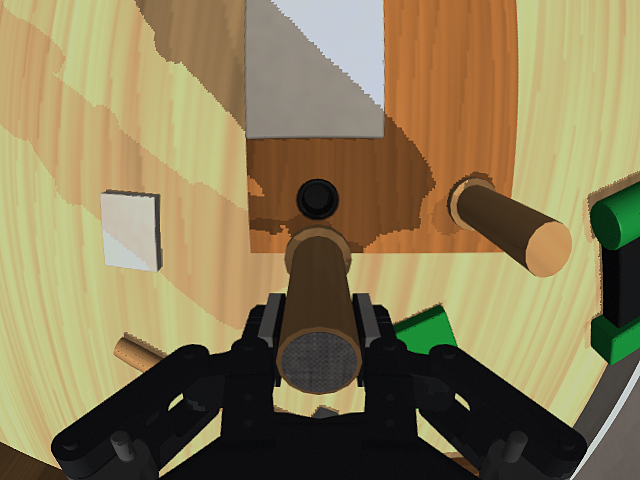

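View pics/w10b.png

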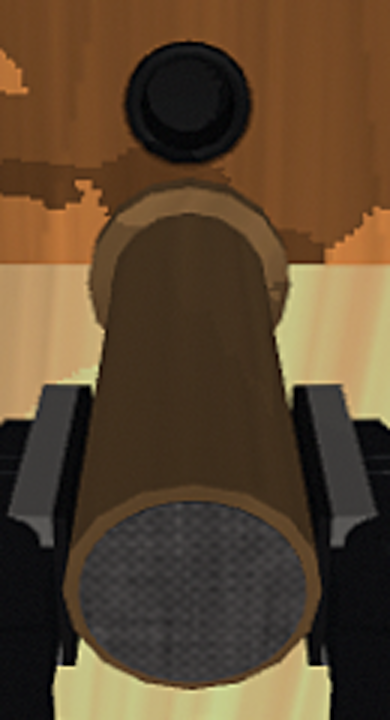

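```bash
cat > fit.py <<'E'
from h import *
from scipy.optimize import least_squares
np.set_printoptions(precision=4,suppress=True)
i=manip.camera_info('wrist'); f=240/np.tan(np.radians(i['vfov']/2)); T=np.array(i['T_tool_cam'])
def pj(P):
    c=(P-T[:3,3])@T[:3,:3]; r=np.hypot(c[:,0],c[:,1]); th=np.arctan2(r,c[:,2])
    return np.c_[c[:,0]/r*th*f+i['cx'],c[:,1]/r*th*f+i['cy']]
t=np.linspace(0,2*np.pi,721);C=np.c_[np.cos(t),np.sin(t),0*t]
def ex(p):
    x,y,z,a,b=p
    top=pj(np.array([x,y,z])+.015*C)
    fl=pj(np.vstack([np.array([x+a*h,y+b*h,z+h])+.02*C for h in(.1,.108)]))
    return np.array([top[:,0].min(),top[:,0].max(),top[:,1].min(),top[:,1].max(),fl[:,0].min(),fl[:,0].max(),fl[:,1].min()])
def foot(m):
    r=least_squares(lambda p:(ex(p)-m),[0,0,-.026,0,0],x_scale=[.01,.01,.01,.1,.1])
    x,y,z,a,b=r.x; return r,np.array([x+.14*a,y+.14*b,z+.14])
def ring(m,zt,rad=.015,n=(0,0)):
    def e(p):
        q=pj(np.array([p[0],p[1],zt])+rad*C); return np.array([q[:,0].min(),q[:,0].max(),q[:,1].min(),q[:,1].max()])
    return least_squares(lambda p:e(p)-m,[.02,0],x_scale=.01)
E
python3 - <<'E'
from fit import *
px=lambda u:255+(u+.5)/3-.5
py=lambda v:165+(v+.5)/3-.5
r,tip=foot(np.array([px(64),px(321),py(485),py(689),px(90),px(289),py(181)]))
print(r.x,r.fun,tip)
for zt in (.126,.13,.134):
    g=ring(np.array([px(125),px(250),py(41),py(163)]),zt);print(zt,g.x,g.fun)
s=manip.get_state();R=Ro.from_rotvec(s['tool_rot']).as_matrix()
g=ring(np.array([px(125),px(250),py(41),py(163)]),.13).x
d=R@np.array([g[0]-tip[0],g[1]-tip[1],.13-tip[2]]);print('move',d, 'R',R[:,2], 'tip w',R@tip+s['ee_pos'],'sock',R@[*g,.13]+s['ee_pos'])
E
```

```text
[-0.0011 -0.0013 -0.0231 -0.0059 -0.0061] [ 0.0089 -0.0089  0.1862 -0.2437 -0.4487  0.4483  0.0268] [-0.0019 -0.0022  0.1169]
0.126 [ 0.0257 -0.0025] [-0.612   0.6112 -0.6061  0.6525]
0.13 [ 0.0249 -0.0025] [-0.2813  0.2809 -0.2955  0.3173]
0.134 [ 0.0241 -0.0026] [ 0.0394 -0.0393  0.0061 -0.0074]
move [-0.0036  0.0266 -0.0131] R [ 0.0024 -0.0002 -1.    ] tip w [ 0.4965 -0.2857  0.0731] sock [ 0.4929 -0.2592  0.06  ]
```

```bash
python3 -m crank '[-1.7,13,0,0,0,0,20, -3.4,26.3,0,0,0,0,20, -3.4,26.3,-5,0,0,0,20, -3.4,26.3,-9,0,0,0,20, -3.4,26.3,-9,0,0,0,20, -3.4,26.3,-9,0,0,0,20]'
python3 - <<'E'
from h import *
np.set_printoptions(precision=4,suppress=True)
s=manip.get_state();print(s['ee_pos'],s['ft_force'])
w=manip.grab_frame('wrist');cv2.imwrite('pics/w11.png',cv2.resize(w[165:405,255:385],None,fx=3,fy=3,interpolation=cv2.INTER_CUBIC))
a=manip.grab_frame('scene');cv2.imwrite('pics/s11.png',cv2.resize(a[210:330,190:310],None,fx=5,fy=5,interpolation=cv2.INTER_CUBIC))
E
```

```text
clock: 15.75
ee_pos: [0.4939, -0.2574, 0.1796]
tool_rot: [-2.083, -2.352, -0.001]
ft_force: [-1.3, -0.1, -0.9]
opening: 0.0285
[ 0.4939 -0.2574  0.1796] [-1.2631 -0.1241 -0.861 ]
```

View pics/s11.png

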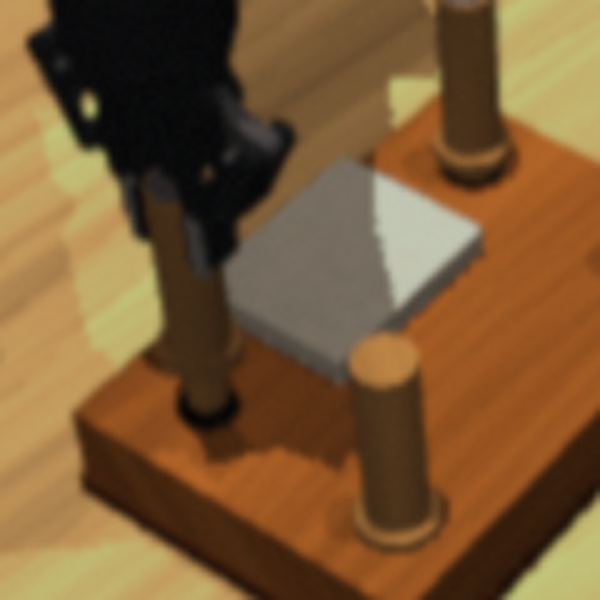

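View pics/w11.png

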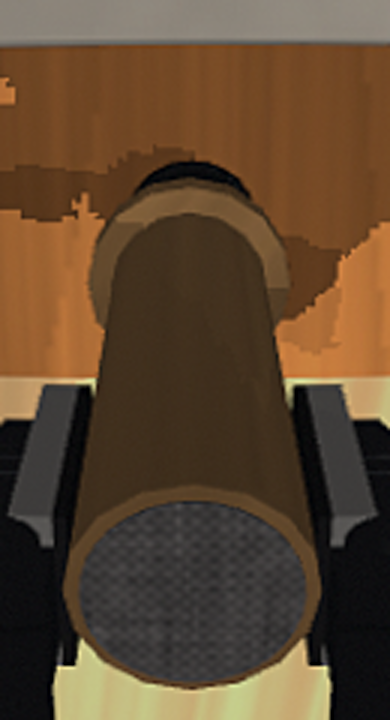

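Run:
```python
from fit import *
py=lambda v:165+(v+.5)/3-.5
from scipy.optimize import brentq
for zt in (.1196,.1215,.1236):
    x=brentq(lambda x:pj(np.array([x,-.0025,zt])+.015*C)[:,1].min()-py(161),-.02,.03); 
    q=pj(np.array([x,-.0025,zt])+.015*C); print(zt,x)
# scene: predicted cup & tenon-tip centre relation
a=cv2.imread('pics/s11.png')
cv2.imwrite('pics/s11c.png',cv2.resize(a[320:460,130:290],None,fx=4,fy=4,interpolation=cv2.INTER_CUBIC))
for n,X in [('sock',[.4955,-.2598,.06])]:
    u,v=proj('scene',X);print(n,(u-190)*5,(v-210)*5)
J=[(np.array(proj('scene',[.4955+d[0],-.2598+d[1],.06+d[2]]))-np.array(proj('scene',[.4955,-.2598,.06])))*5 for d in np.eye(3)*.001];print('px per mm',J)
```

```text
0.1196 -0.0016455221188553225
0.1215 -0.002142084759972917
0.1236 -0.002690917139054945
sock 204.17773894546116 408.25873755758323
px per mm [array([1.404 , 1.1083]), array([ 1.6374, -1.1932]), array([-0.2287, -1.4006])]
```

View pics/s11c.png

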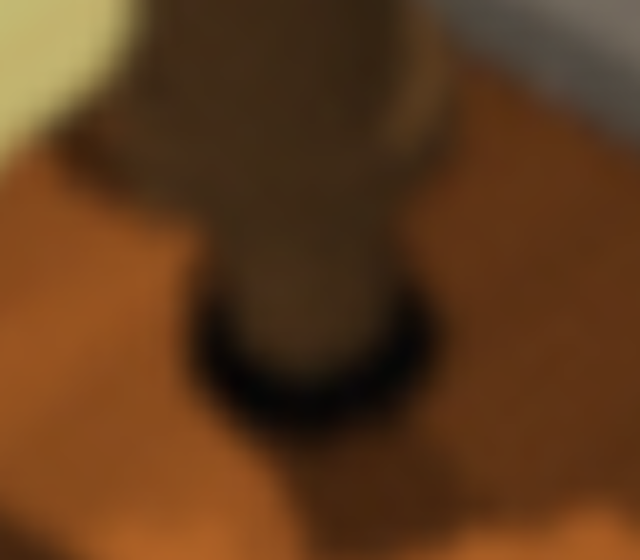

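The tenon end sits centred over the cup in the scene view: tenon at column 312, ring at 316 in the enlarged crop, under 1 mm apart. Lower gently.

```bash
python3 -m crank '[0,0,-1,0,0,0,20, 0,0,-2,0,0,0,20, 0,0,-3,0,0,0,20, 0,0,-3,0,0,0,20]'; python3 -m crank '[0,0,-1,0,0,0,20, 0,0,-1,0,0,0,20]'
```

```text
clock: 16.25
ee_pos: [0.494, -0.257, 0.1766]
tool_rot: [-2.082, -2.352, -0.002]
ft_force: [0.4, 0.3, 0.2]
opening: 0.0281
clock: 16.45
ee_pos: [0.494, -0.257, 0.1757]
tool_rot: [-2.082, -2.352, -0.002]
ft_force: [-0.8, -0.3, -1.4]
opening: 0.0283
```

```bash
python3 -m crank '[0,0,-1,0,0,0,20, 0,0,-1,0,0,0,20]';python3 -m crank '[0,0,-1,0,0,0,20, 0,0,-1,0,0,0,20]'; python3 -m crank '[0,0,-1,0,0,0,20, 0,0,-1,0,0,0,20]'
```

```text
clock: 16.65
ee_pos: [0.4941, -0.2571, 0.1749]
tool_rot: [2.082, 2.352, 0.002]
ft_force: [0.1, -0.2, -0.2]
opening: 0.0286
clock: 16.85
ee_pos: [0.4943, -0.2573, 0.1745]
tool_rot: [2.082, 2.351, 0.002]
ft_force: [-1.2, 0.0, 5.5]
opening: 0.0283
clock: 17.05
ee_pos: [0.4943, -0.2574, 0.1738]
tool_rot: [2.082, 2.351, 0.002]
ft_force: [-1.0, 0.6, 7.6]
opening: 0.0283
```

```bash
python3 -m crank '[0,0,1,0,0,0,20, 0.6,0,1,0,0,0,20, 0.6,0,0.5,0,0,0,20]'; python3 -m crank '[0.5,0,0,0,0,0,20,0.5,0,0,0,0,0,20]';  python3 -m crank '[0,0.6,0,0,0,0,20,0,0.6,0,0,0,0,20]'; python3 -m crank '[-0.5,0,0,0,0,0,20,-0.5,0,0,0,0,0,20]'
```

```text
clock: 17.35
ee_pos: [0.4946, -0.2573, 0.1738]
tool_rot: [2.082, 2.352, 0.001]
ft_force: [-3.3, -0.3, 9.2]
opening: 0.0279
clock: 17.55
ee_pos: [0.4947, -0.2574, 0.1738]
tool_rot: [-2.083, -2.352, -0.001]
ft_force: [-2.5, -1.0, 6.5]
opening: 0.0282
clock: 17.75
ee_pos: [0.4947, -0.257, 0.1738]
tool_rot: [2.083, 2.352, 0.001]
ft_force: [-2.2, -0.1, 7.6]
opening: 0.0286
clock: 17.95
ee_pos: [0.4945, -0.257, 0.1738]
tool_rot: [2.082, 2.351, 0.001]
ft_force: [-2.3, -0.2, 6.5]
opening: 0.0283
```

Run:
```python
from h import *
np.set_printoptions(precision=4,suppress=True)
s=manip.get_state();print(s['ee_pos'],s['ft_force'],s['wrist_torque'])
a=manip.grab_frame('scene')
s=manip.get_state();print(s['ee_pos'],s['ft_force'],s['wrist_torque'])
w=manip.grab_frame('wrist');cv2.imwrite('pics/w12.png',cv2.resize(w[165:405,255:385],None,fx=3,fy=3,interpolation=cv2.INTER_CUBIC))
s=manip.get_state();print(s['ee_pos'],s['ft_force'],s['wrist_torque'])
cv2.imwrite('pics/s12.png',cv2.resize(a[265:305,210:260],None,fx=14,fy=14,interpolation=cv2.INTER_CUBIC))
```

```text
[ 0.4945 -0.257   0.1738] [-2.2631 -0.2097  6.5063] [-0.1101  0.6653  0.0214]
[ 0.4945 -0.257   0.1739] [-2.138   0.1023  7.195 ] [-0.0999  0.7201  0.032 ]
[ 0.4945 -0.257   0.1738] [-2.3433  0.2045  6.7244] [-0.074   0.6197  0.0115]
```

View pics/s12.png

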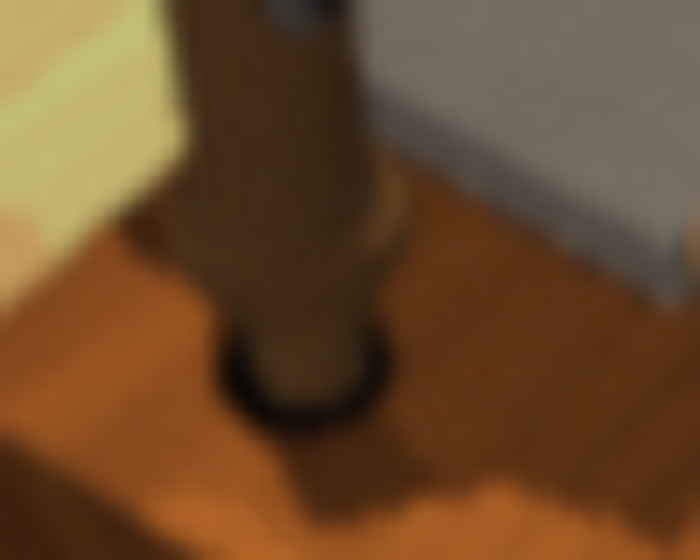

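View pics/w12.png

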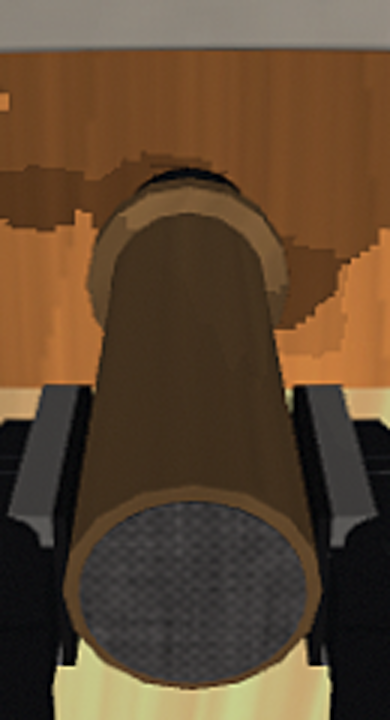

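```bash
python3 - <<'E'
from fit import *
py=lambda v:165+(v+.5)/3-.5
from scipy.optimize import brentq
for v in (167,169,171):
  for zt in (.114,.1165): print(v,zt,brentq(lambda x:pj(np.array([x,-.0025,zt])+.015*C)[:,1].min()-py(v),-.02,.03))
px=lambda u:255+(u+.5)/3-.5
for zt in (-.0231,-.0255):
    def e(p):
        x,y,a,b=p; return ex([x,y,zt,a,b])-np.array([px(64),px(321),py(485),py(689),px(90),px(289),py(181)])
    r=least_squares(e,[0,0,0,0],x_scale=[.01,.01,.1,.1]);print(zt,r.x,r.fun,r.x[0]+.14*r.x[2])
E
python3 -m crank '[0,0,2,0,0,0,20, 1,0,2,0,0,0,20, 1,0,0,0,0,0,20, 1,0,0,0,0,0,20]'; python3 -c "
from h import *
s=manip.get_state();print(s['ft_force'],s['wrist_torque'],s['ee_pos'])"
```

```text
167 0.114 -0.0015798311741887102
167 0.1165 -0.002247595273986064
169 0.114 -0.002046751299483942
169 0.1165 -0.0027193221502764386
171 0.114 -0.0025141222994269747
171 0.1165 -0.003191504542830048
-0.0231 [-0.0011 -0.0013 -0.0059 -0.0061] [ 0.0046 -0.0045  0.1836 -0.2396 -0.4504  0.45    0.0269] -0.0018980215881894468
-0.0255 [ 0.0006 -0.0013 -0.0154 -0.0061] [-0.9639  0.9638 -0.3905  0.684  -0.8351  0.8343  0.0505] -0.0015410846431884125
clock: 18.45
ee_pos: [0.4961, -0.2565, 0.1735]
tool_rot: [2.081, 2.352, 0.002]
ft_force: [-0.8, -0.0, 3.0]
opening: 0.0284
[-7.86874153e-01 -2.05172093e-04  2.97500300e+00] [ 0.1955741   0.10944313 -0.04015215] [ 0.4961295  -0.25649024  0.17353452]
```

```bash
python3 -m crank '[0,0,1,0,0,0,20, 0,-0.8,1,0,0,0,20, 0,-0.8,-1,0,0,0,20, 0,-0.8,-1,0,0,0,20]'; python3 -c "
from h import *
s=manip.get_state();print(s['ft_force'],s['wrist_torque'],s['ee_pos'])"
```

```text
clock: 18.85
ee_pos: [0.4957, -0.2575, 0.1726]
tool_rot: [2.082, 2.352, 0.002]
ft_force: [-1.1, 0.9, 5.3]
opening: 0.0283
[-1.13142161  0.91223965  5.32886234] [0.14472797 0.30679181 0.01643353] [ 0.49571282 -0.25749537  0.17260319]
```

```bash
python3 -m crank '[0,0,-1,0,0,0,20, 0,0,-1,0,0,0,20]'; python3 -c "
from h import *
s=manip.get_state();print(s['ft_force'],s['wrist_torque'],s['ee_pos'])"
```

```text
clock: 19.05
ee_pos: [0.4958, -0.2576, 0.172]
tool_rot: [2.082, 2.351, 0.002]
ft_force: [-1.5, 0.2, 8.0]
opening: 0.0281
[-1.53059685  0.20242325  8.01590721] [0.18637577 0.40086739 0.01539314] [ 0.49575555 -0.25758939  0.17195272]
```

```bash
python3 -m crank '[0,0,1.5,0,0,0,20, 0.2,-0.8,1.5,0,0,0,20, 0.2,-0.8,-0.5,0,0,0,20, 0.2,-0.8,-0.5,0,0,0,20]'
python3 - <<'E'
from h import *
s=manip.get_state();print(s['ft_force'],s['wrist_torque'],s['ee_pos'])
a=manip.grab_frame('scene')
w=manip.grab_frame('wrist');cv2.imwrite('pics/w13.png',cv2.resize(w[165:405,255:385],None,fx=3,fy=3,interpolation=cv2.INTER_CUBIC))
cv2.imwrite('pics/s13.png',cv2.resize(a[265:305,210:260],None,fx=14,fy=14,interpolation=cv2.INTER_CUBIC))
E
```

```text
clock: 19.45
ee_pos: [0.4955, -0.2581, 0.1703]
tool_rot: [-2.082, -2.352, -0.001]
ft_force: [-0.2, -0.6, -0.3]
opening: 0.0281
[-0.19174629 -0.62458536 -0.31656589] [-0.2047371   0.07406815 -0.00165232] [ 0.49554426 -0.25813373  0.17030464]
```

View pics/s13.png

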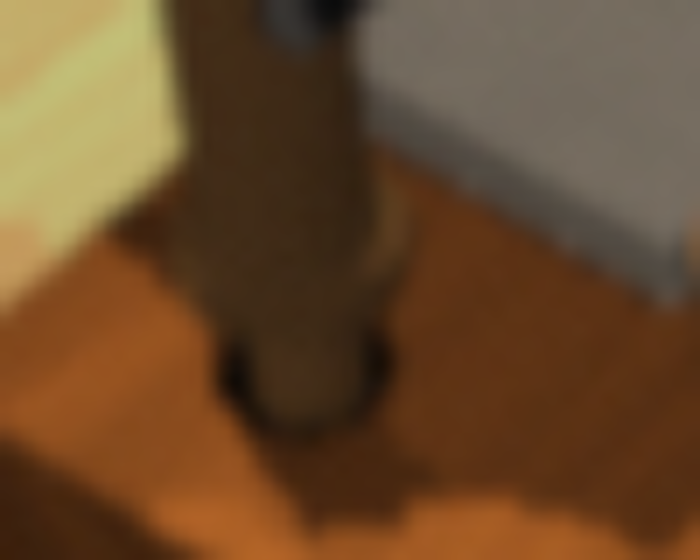

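View pics/w13.png

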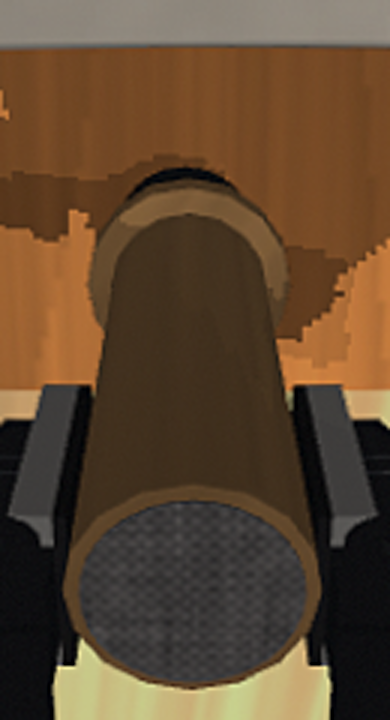

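The force dropped to zero at z 0.170 and the tenon has entered the bore, with only a thin ring left visible in the scene crop. Continue down.

```bash
python3 -m crank '[0,0,-1.5,0,0,0,20, 0,0,-3,0,0,0,20, 0,0,-4,0,0,0,20, 0,0,-4,0,0,0,20]';python3 -m crank '[0,0,-1.5,0,0,0,20, 0,0,-3,0,0,0,20, 0,0,-4,0,0,0,20, 0,0,-4,0,0,0,20]'; python3 -c "
from h import *
s=manip.get_state();print(s['ft_force'],s['wrist_torque'],s['ee_pos'])"
```

```text
clock: 19.95
ee_pos: [0.4956, -0.2581, 0.1666]
tool_rot: [-2.082, -2.352, -0.001]
ft_force: [-1.5, -0.9, -1.4]
opening: 0.0281
clock: 20.35
ee_pos: [0.4956, -0.2581, 0.1626]
tool_rot: [-2.082, -2.352, -0.001]
ft_force: [-1.8, -1.8, -0.6]
opening: 0.0281
[-1.80227862 -1.77895892 -0.60393839] [-0.49735395  0.60824334  0.01086431] [ 0.49562474 -0.2580686   0.1626061 ]
```

```bash
python3 -m crank '[0,0,-1.5,0,0,0,20, 0,0,-3,0,0,0,20, 0,0,-4,0,0,0,20, 0,0,-5,0,0,0,20,0,0,-6,0,0,0,20]';python3 -m crank '[0,0,-1,0,0,0,20, 0,0,-2,0,0,0,20, 0,0,-2,0,0,0,20]'; python3 -m crank '[0,0,-1,0,0,0,20, 0,0,-2,0,0,0,20, 0,0,-2,0,0,0,20]'
```

```text
clock: 20.85
ee_pos: [0.4957, -0.2581, 0.1567]
tool_rot: [-2.083, -2.352, -0.001]
ft_force: [-2.4, -1.5, 1.7]
opening: 0.0282
clock: 21.15
ee_pos: [0.4957, -0.258, 0.1546]
tool_rot: [-2.082, -2.352, -0.001]
ft_force: [-3.2, -1.1, -0.3]
opening: 0.0285
clock: 21.45
ee_pos: [0.4957, -0.2581, 0.1527]
tool_rot: [-2.082, -2.352, -0.001]
ft_force: [-2.9, -2.5, 0.5]
opening: 0.0283
```

```bash
python3 -m crank '[0,0,-1,0,0,0,20, 0,0,-2,0,0,0,20, 0,0,-2,0,0,0,20]'; python3 -m crank '[0,0,-1,0,0,0,20, 0,0,-2,0,0,0,20, 0,0,-2,0,0,0,20]';python3 -m crank '[0,0,-1,0,0,0,20, 0,0,-2,0,0,0,20, 0,0,-2,0,0,0,20]'
```

```text
clock: 21.75
ee_pos: [0.4958, -0.2582, 0.1514]
tool_rot: [2.082, 2.352, 0.002]
ft_force: [-4.4, -1.2, 6.0]
opening: 0.0283
clock: 22.05
ee_pos: [0.4959, -0.2583, 0.1495]
tool_rot: [2.082, 2.352, 0.002]
ft_force: [-6.6, -1.4, 6.9]
opening: 0.0285
clock: 22.35
ee_pos: [0.4959, -0.2583, 0.1475]
tool_rot: [2.082, 2.351, 0.002]
ft_force: [-5.0, -1.2, 8.4]
opening: 0.0282
```

```bash
python3 -m crank '[-0.4,0,-1,0,0,0,20, -0.4,0,-2,0,0,0,20, -0.4,0,-3,0,0,0,20, -0.4,0,-3,0,0,0,20]'; python3 -m crank '[0,0,-1,0,0,0,20, 0,0,-2,0,0,0,20, 0,0,-3,0,0,0,20,0,0,-3,0,0,0,20]'
python3 - <<'E'
from h import *
a=manip.grab_frame('scene')
cv2.imwrite('pics/s14.png',cv2.resize(a[210:330,190:330],None,fx=5,fy=5,interpolation=cv2.INTER_CUBIC))
E
```

```text
clock: 22.75
ee_pos: [0.4958, -0.2583, 0.1446]
tool_rot: [2.082, 2.351, 0.003]
ft_force: [-4.7, -0.9, 8.3]
opening: 0.0282
clock: 23.15
ee_pos: [0.4958, -0.2586, 0.1429]
tool_rot: [2.081, 2.35, 0.003]
ft_force: [-7.7, -0.2, 19.7]
opening: 0.0286
```

View pics/s14.png

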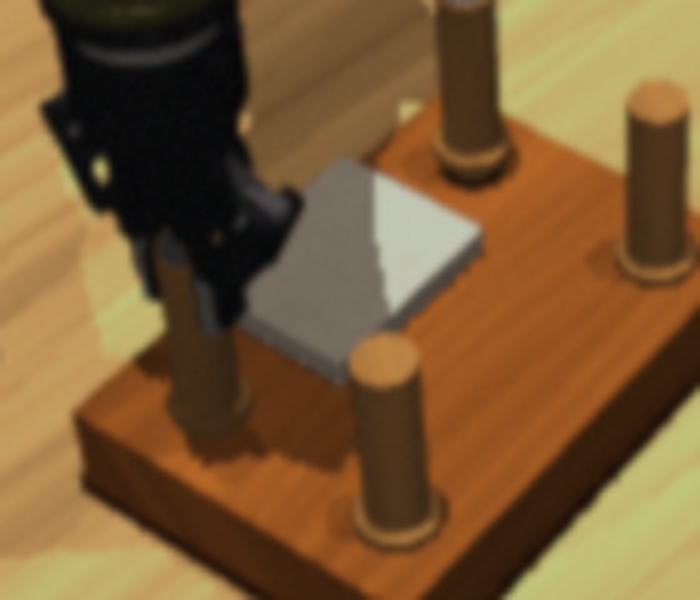

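The flange looks down on the slab at about (205,420) and the force has risen to 20 N. Release, rise, close the fingers and press the top directly to be sure.

```bash
python3 -m crank '[0,0,1,0,0,0,40, 0,0,1,0,0,0,60, 0,0,1,0,0,0,60, 0,0,20,0,0,0,60, 0,0,55,0,0,0,60, 0,0,75,0,0,0,30, 0,0,75,0,0,0,0, 0,0,75,0,0,0,0]'
python3 -m crank '[0,0,0,0,0,0,0, 0,0,0,0,0,0,0, 0,0,0,0,0,0,0]'
python3 - <<'E'
from h import *
s=manip.get_state();print(s['ee_pos'],s['opening'],s['ft_force'])
a=manip.grab_frame('scene');w=manip.grab_frame('wrist');cv2.imwrite('pics/w15.png',w)
cv2.imwrite('pics/s15.png',cv2.resize(a[210:330,190:330],None,fx=5,fy=5,interpolation=cv2.INTER_CUBIC))
E
```

```text
clock: 24.0
ee_pos: [0.4958, -0.2576, 0.2156]
tool_rot: [2.081, 2.353, 0.003]
ft_force: [-0.1, -0.3, 0.4]
opening: 0.0169
clock: 24.3
ee_pos: [0.4952, -0.2578, 0.215]
tool_rot: [-2.082, -2.351, -0.001]
ft_force: [-0.1, -0.2, -0.7]
opening: -0.0002
[ 0.49519399 -0.25783002  0.21499672] -0.00024968053447826585 [-0.09386993 -0.17999573 -0.66705955]
```

View pics/s15.png

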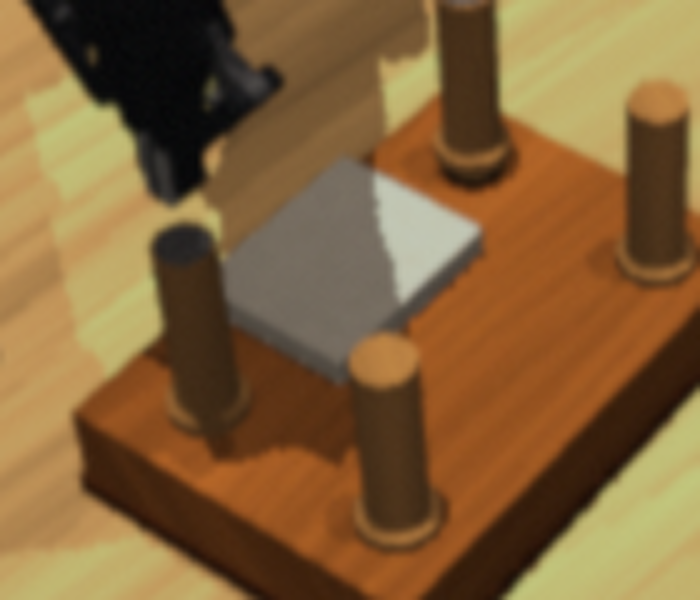

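View pics/w15.png

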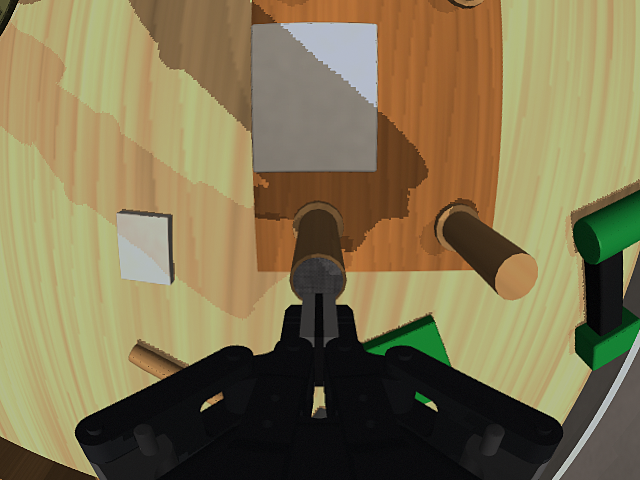

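The foot stands by itself in the right socket, its flange on the slab like the fixed ones. Press on its top with the closed fingers.

```bash
python3 -m crank '[0,0,-10,0,0,0,0, 0,0,-20,0,0,0,0, 0,0,-28,0,0,0,0, 0,0,-30,0,0,0,0]'; python3 -m crank '[0,0,-1.5,0,0,0,0, 0,0,-3,0,0,0,0, 0,0,-3,0,0,0,0]'; python3 -m crank '[0,0,-1.5,0,0,0,0, 0,0,-3,0,0,0,0, 0,0,-3,0,0,0,0]'
```

```text
clock: 24.8
ee_pos: [0.4948, -0.2576, 0.1842]
tool_rot: [-2.081, -2.351, -0.001]
ft_force: [-0.6, 0.4, 0.5]
opening: 0.0002
clock: 25.1
ee_pos: [0.4955, -0.2581, 0.1829]
tool_rot: [2.082, 2.352, 0.002]
ft_force: [0.7, 0.8, -0.4]
opening: 0.0002
clock: 25.4
ee_pos: [0.4966, -0.2588, 0.1822]
tool_rot: [2.08, 2.349, 0.004]
ft_force: [-1.4, 1.4, 14.7]
opening: 0.0004
```

```bash
python3 -m crank '[0,0,-1.5,0,0,0,0, 0,0,-3,0,0,0,0, 0,0,-3,0,0,0,0]'; python3 -m crank '[0,0,3,0,0,0,0, 0,0,20,0,0,0,0, 0,0,60,0,0,0,0, 0,0,80,0,0,0,0]'
```

```text
clock: 25.7
ee_pos: [0.4982, -0.2598, 0.1822]
tool_rot: [2.076, 2.345, 0.007]
ft_force: [-3.4, 3.5, 35.2]
opening: 0.0003
clock: 26.1
ee_pos: [0.4961, -0.2587, 0.2597]
tool_rot: [2.081, 2.349, 0.003]
ft_force: [0.5, -0.3, 0.2]
opening: 0.0
```

At 35 N the z stays at 0.1822, so this foot is home. Now the standing foot in the left socket.

```bash
python3 -m crank '[-6,45,0,0,0,0,0, -12,90,0,0,0,0,0, -17,135,0,0,0,0,0, -22,180,0,0,0,0,0, -24.5,199,0,0,0,0,0, -24.5,199,-20,0,0,0,0, -24.5,199,-35,0,0,0,0, -24.5,199,-35,0,0,0,0]'
python3 - <<'E'
from h import *
s=manip.get_state();print(s['ee_pos'],s['opening'],s['ft_force'])
a=manip.grab_frame('scene');w=manip.grab_frame('wrist');cv2.imwrite('pics/w16.png',w)
cv2.imwrite('pics/s16.png',cv2.resize(a[180:330,190:350],None,fx=4,fy=4,interpolation=cv2.INTER_CUBIC))
E
```

```text
clock: 26.9
ee_pos: [0.47, -0.0586, 0.2206]
tool_rot: [-2.08, -2.351, 0.001]
ft_force: [-0.3, 0.2, 0.4]
opening: -0.0003
[ 0.46995494 -0.05855702  0.22059764] -0.0003133201556330025 [-0.25361297  0.18729783  0.35849105]
```

View pics/s16.png

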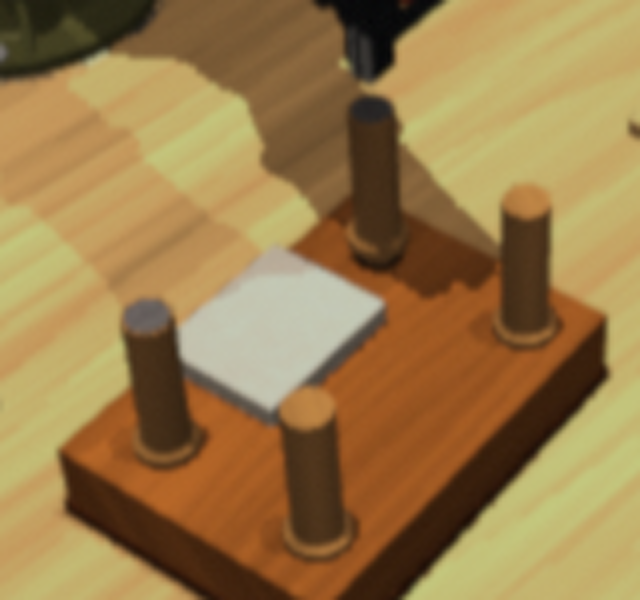

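View pics/w16.png

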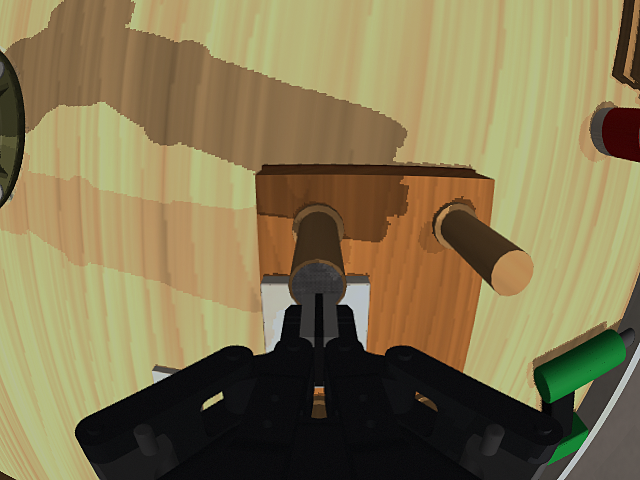

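The view matches the one over the first foot: felt top at wrist (318,283), just ahead of the tips. The left foot's flange still stands proud of the slab. Descend.

```bash
python3 -m crank '[1,0,-10,0,0,0,0, 1,0,-20,0,0,0,0, 1,0,-25,0,0,0,0, 1,0,-27,0,0,0,0]'; python3 -m crank '[0,0,-1.5,0,0,0,0, 0,0,-3,0,0,0,0, 0,0,-4,0,0,0,0, 0,0,-4,0,0,0,0]'; python3 -m crank '[0,0,-1.5,0,0,0,0, 0,0,-3,0,0,0,0, 0,0,-4,0,0,0,0, 0,0,-4,0,0,0,0]'
```

```text
clock: 27.4
ee_pos: [0.4716, -0.0591, 0.194]
tool_rot: [-2.082, -2.351, -0.0]
ft_force: [-1.7, 0.4, 7.7]
opening: 0.0003
clock: 27.8
ee_pos: [0.473, -0.0592, 0.1918]
tool_rot: [2.081, 2.351, 0.004]
ft_force: [-0.0, -0.7, 7.5]
opening: 0.0001
clock: 28.2
ee_pos: [0.473, -0.0593, 0.1878]
tool_rot: [2.081, 2.35, 0.004]
ft_force: [-0.8, 0.4, 8.2]
opening: -0.0003
```

```bash
python3 -m crank '[0,0,-1.5,0,0,0,0, 0,0,-2,0,0,0,0, 0,0,-2,0,0,0,0]'
```

```text
clock: 28.5
ee_pos: [0.473, -0.0593, 0.1859]
tool_rot: [2.081, 2.35, 0.005]
ft_force: [-1.0, 0.2, 7.0]
opening: -0.0001
```

```bash
python3 -m crank '[0,0,-1.5,0,0,0,0, 0,0,-3,0,0,0,0, 0,0,-3,0,0,0,0]'; python3 -m crank '[0,0,-1.5,0,0,0,0, 0,0,-2.5,0,0,0,0, 0,0,-2.5,0,0,0,0]'
```

```text
clock: 28.8
ee_pos: [0.473, -0.0593, 0.1828]
tool_rot: [2.081, 2.35, 0.004]
ft_force: [-1.5, 0.1, 7.1]
opening: -0.0002
clock: 29.1
ee_pos: [0.4739, -0.0594, 0.1821]
tool_rot: [2.08, 2.349, 0.008]
ft_force: [-4.2, 1.0, 24.7]
opening: 0.0003
```

It is home at 0.1821, the same as the other, with the force up to 25 N. Lift away and check everything.

```bash
python3 -m crank '[-1,0,3,0,0,0,0, -1,0,30,0,0,0,0, -1,0,75,0,0,0,0, -1,40,110,0,0,0,0, -1,85,130,0,0,0,0, -1,130,130,0,0,0,0, -1,160,130,0,0,0,0, -1,160,130,0,0,0,0]'
python3 - <<'E'
from h import *
np.set_printoptions(precision=4,suppress=True)
s=manip.get_state();print(s['ee_pos'],s['ft_force'])
a=manip.grab_frame('scene');b=manip.grab_frame('top')
cv2.imwrite('pics/s17.png',cv2.resize(a[180:330,190:350],None,fx=4,fy=4,interpolation=cv2.INTER_CUBIC))
cv2.imwrite('pics/t17.png',cv2.resize(b[150:320,300:510],None,fx=3.5,fy=3.5,interpolation=cv2.INTER_CUBIC))
cv2.imwrite('pics/t17f.png',b)
for c in ['scene','top']:
  for q in ['foot_loose','foot_loose_shoulder','foot_standing','foot_standing_shoulder','offcut','glue_bottle','hammer','tape_roll','screwdriver']:
    for d in manip.mark_of(c,q)[:3]: print(c,q,round(d['conf'],2),cam2w(c,d['at']))
E
```

```text
clock: 29.9
ee_pos: [0.4705, 0.1062, 0.3092]
tool_rot: [-2.072, -2.359, -0.004]
ft_force: [-1.0, 0.4, 0.9]
opening: -0.0003
[0.4705 0.1062 0.3092] [-1.0271  0.4399  0.9435]
scene foot_loose 0.94 [0.5206 0.443  0.021 ]
scene foot_loose 0.92 [ 0.4955 -0.257   0.0282]
scene foot_loose 0.55 [ 0.4673 -0.0581  0.0629]
scene foot_loose_shoulder 0.88 [ 0.4929 -0.26    0.0595]
scene foot_loose_shoulder 0.59 [0.5306 0.4165 0.0239]
scene foot_standing 0.9 [ 0.47   -0.0605  0.0293]
scene foot_standing_shoulder 0.64 [ 0.4674 -0.0563  0.0584]
scene foot_standing_shoulder 0.27 [0.5397 0.2318 0.0019]
scene offcut 0.85 [ 0.322  -0.3194 -0.0016]
scene offcut 0.71 [ 0.6221 -0.4325 -0.    ]
scene offcut 0.6 [ 0.479  -0.1591  0.0602]
scene glue_bottle 0.75 [0.7892 0.0814 0.0012]
scene hammer 0.91 [ 0.4152 -0.4983 -0.005 ]
scene tape_roll 0.54 [0.3071 0.4496 0.0014]
scene screwdriver 0.84 [0.2687 0.2837 0.0014]
top foot_loose 0.72 [ 0.4928 -0.2597  0.0266]
top foot_loose 0.6 [0.5248 0.4413 0.0182]
top foot_loose 0.42 [ 0.5422  0.2295 -0.001 ]
top foot_loose_shoulder 0.76 [0.5337 0.4068 0.0178]
top foot_standing 0.68 [ 0.2669  0.2759 -0.0029]
top foot_standing 0.59 [ 0.4719 -0.0602  0.0233]
top foot_standing_shoulder 0.68 [ 0.4725 -0.0596  0.0581]
top offcut 0.9 [ 0.6202 -0.4288  0.0008]
top offcut 0.79 [ 0.3298 -0.3254  0.0013]
top offcut 0.74 [ 0.4813 -0.1639  0.0574]
top glue_bottle 0.85 [0.7966 0.0765 0.0003]
top glue_bottle 0.66 [ 0.4221 -0.4998  0.0007]
top hammer 0.83 [ 0.4164 -0.5025 -0.0002]
top hammer 0.34 [ 0.4982 -0.2615  0.0259]
top tape_roll 0.64 [ 0.31    0.4474 -0.0009]
top screwdriver 0.64 [ 0.2683  0.2802 -0.0034]
```

View pics/s17.png

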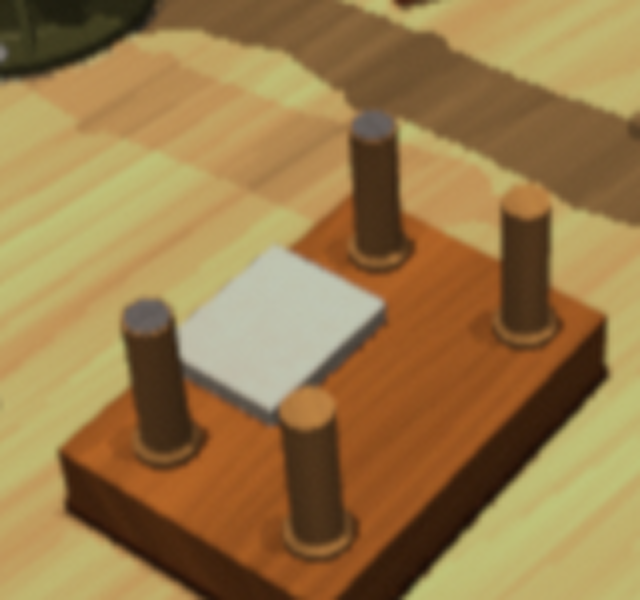

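View pics/t17.png

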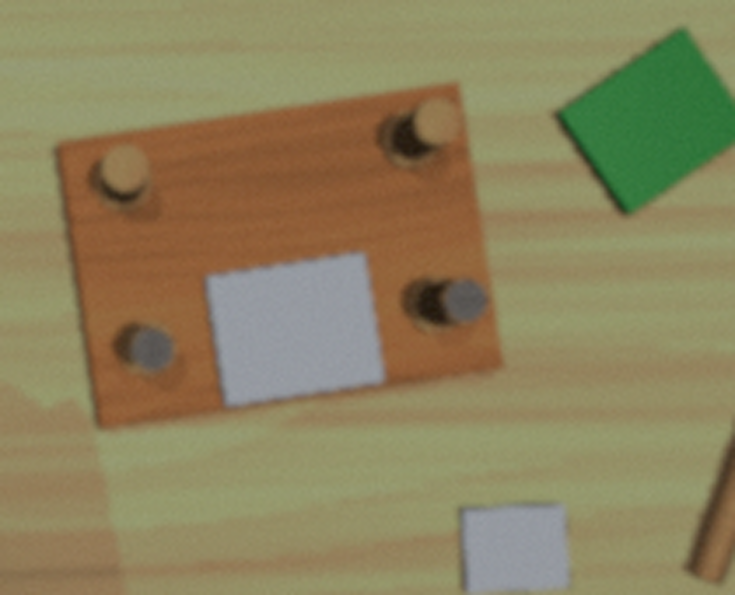

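Both feet stand upright with their flanges on the slab (crop tops at (148,317) and (374,125)). The offcut lies flat between them, and the other things have not moved.

```bash
python3 -c "
from plant import manip
print(manip.get_state()['clock']); print(manip.hand_in())"
```

```text
30.9
the job is handed in; nothing more can be done
None
```

I handed the job in at 30.9 s. No verdict is reported, but in my last checks everything was where the task wants it.

**What I did**
- **Offcut:** I pushed the white board about 100 mm with the half-open fingers. It lies flat on the slab, about 100 mm from both sockets.
- **Loose foot:** I gripped it along its 35° lean, lifted it straight up, brought it upright and put it into the right socket. The first contacts landed on the cup's rim, at up to about 9 N. I shifted the foot 1–2 mm by small trial steps before it dropped in.
- **Pressing:** I pressed both feet down until they stopped. The right one held at tool height 0.1822 m under 35 N, the left at 0.1821 m under 25 N.

**Last checks**
- **Feet:** Those heights put both tops about 108 mm above the slab, which is the home position. The pictures show both feet upright with their flanges on the wood like the fixed ones.
- **Other things:** The glue bottle, hammer, tape and screwdriver were located within a few mm of their first readings. The screwdriver had only a weak first reading to compare with.
- **Robot:** It was clear of everything when I handed in.

**Disagreements**
- The cameras differed by up to about 4 mm on where the right socket was, which is why I found it by touch.
- The networks also reported look-alikes (the blue foot, the green and small white boards), which I set aside from the pictures.
- I judged the feet's tilt only by eye and by the flanges sitting flat.

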